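Reload and clamp the seal-engraving fixture

TASK

Change over the blue engraving fixture: swing its cam lever fully open, move the finished red-topped seals from the nests into the grey tray, standing up, and seat every brass blank in a nest. Then lower the clamp plate over the two locating pins until it lies flush and swing the lever to the red mark, so that its toe sits over the plate. Leave the bottle, the jar and the spanner alone.

Things in the scene. Friction and masses are not known exactly. Their poses are not given: they have to be found in the camera images.
- fixture: Fixed blue fixture. Origin: centre of its block's underside, on the table, z up. Block 114 (x) x 154 (y) x 30 mm high; four square nests 33 mm wide and 6 mm deep in its top, two steel locating pins; on its -y side a round grey dial plate, radius 112 mm, 6 mm high, carries the lever.
- seat (a point): Point at the centre of the fixture block's top face (30 mm above the table); axes as the fixture's. The clamp plate's origin comes here when it lies flush.
- nest0 (a point): Centre of the floor of nest 0, 24 mm above the table, at fixture x -30, y -36 mm. A seated blank's origin comes here.
- nest1 (a point): Centre of the floor of nest 1, 24 mm above the table, at fixture x -30, y +36 mm. A seated blank's origin comes here.
- nest2 (a point): Centre of the floor of nest 2, 24 mm above the table, at fixture x +30, y -36 mm. A seated blank's origin comes here.
- nest3 (a point): Centre of the floor of nest 3, 24 mm above the table, at fixture x +30, y +36 mm. A seated blank's origin comes here.
- pin0 (a point): Tip of a locating pin at fixture x 0, y -62 mm: 10 mm diameter, 22 mm tall above the block's top face, its uppermost 8 mm a cone narrowing to 4 mm.
- pin1 (a point): Tip of the other pin, the same, at fixture x 0, y +62 mm.
- lever (a joint): Angle of the cam lever about a vertical hinge: 0 = fully open (stop), grows anticlockwise seen from above to 2.0 rad; stays where left. At angle q the handle arm points along the fixture's -x turned anticlockwise by q, the 40 mm toe the other way; above 0.5 rad the toe overhangs the clamp plate's place, 2.5 mm above a flush plate.
- lever_hub (a point): Point on the lever's hinge axis, 45 mm above the table, at fixture x +25, y -100 mm.
- lever_grip (a point): Point on the axis of the lever's upright black knob (diameter 20 mm, from 41 to 86 mm above the table), 75 mm from the hinge axis and 80 mm above the table.
- mark_point (a point): Point on the centre line of the red mark, 75 mm from the hinge axis, on the dial plate's top (6 mm above the table). The mark is a flat red radial strip with a broad end at radius 85 to 111 mm; its place differs from run to run. When the lever points at it, lever_grip stands straight above this point.
- plate: Loose aluminium clamp plate, 110 (x) x 150 (y) x 8 mm, 0.3 kg. Origin: centre of its underside, z up. Through holes of 11.5 mm at x 0, y -62 and +62 mm take the pins (a half turn fits too); square windows 25.5 mm wide at +-30, +-36 mm clear the seals' necks. On its centre a black grip 12 (x) x 44 (y) mm, 8 to 48 mm above the underside; grasp across x.
- blank0: Loose brass seal blank, 65 g, not always present: round foot 30 mm in diameter and 6 mm high, on it a neck 18 mm in diameter up to 20 mm. Origin: centre of the foot's underside, z up along the neck.
- blank1: Loose brass seal blank, 65 g, not always present: round foot 30 mm in diameter and 6 mm high, on it a neck 18 mm in diameter up to 20 mm. Origin: centre of the foot's underside, z up along the neck.
- blank2: Loose brass seal blank, 65 g, not always present: round foot 30 mm in diameter and 6 mm high, on it a neck 18 mm in diameter up to 20 mm. Origin: centre of the foot's underside, z up along the neck.
- done0: Loose finished seal, steel with a red top, same shape and size as the blanks, not always present; stands in a nest at the start. Origin: centre of the foot's underside, z up along the neck.
- done1: Loose finished seal, steel with a red top, same shape and size as the blanks, not always present; stands in a nest at the start. Origin: centre of the foot's underside, z up along the neck.
- done2: Loose finished seal, steel with a red top, same shape and size as the blanks, not always present; stands in a nest at the start. Origin: centre of the foot's underside, z up along the neck.
- done3: Loose finished seal, steel with a red top, same shape and size as the blanks, not always present; stands in a nest at the start. Origin: centre of the foot's underside, z up along the neck.
- tray_floor (a point): Centre of the inner floor (4 mm above the table) of the fixed grey tray, 110 (x) x 140 (y) mm outside, walls 4 mm thick and 20 mm high; axes along its sides.
- bottle: Loose white bottle with a red cap, 32 mm in diameter, 75 mm tall; origin at the centre of its underside. Bystander.
- jar: Loose glass jar with a green lid, 54 mm in diameter, 55 mm tall; origin at the centre of its underside. Bystander.
- spanner: Loose steel spanner, 150 mm long, 8 mm thick; origin at its middle, on the underside, x along it. Bystander.

How it is judged:
By the outcome, as a careful person would: the job done as asked, in the order asked, and still so for the second after the job is handed in, with the robot touching nothing.
Of done0, done1, done2, done3 only 2 to 3 are there at a start; the rules pass over those that are not, and their reading is None.
Of blank0, blank1, blank2 only 2 to 3 are there at a start; the rules pass over those that are not, and their reading is None.
At some moment in a run one of blank0, blank1, blank2, plate may be knocked a few centimetres aside while the robot is not near it.
It also fails if it takes over 210 s, if anything falls off the work surface, if the arm or the gripper's body presses on something with over 40 N, if the wrist force passes 120 N, or if a joint passes its speed limit or range.

ROBOT

A 6-joint arm with a two-finger parallel gripper is mounted at the origin on the work surface. World frame = base frame: x ahead of the robot, y to its left, z up, the work surface at z = 0. Lengths are in mm, angles in degrees, forces in N, time in s.
With the tool pointing down it reaches from about 300 to 850 mm from the base axis. Payload 4.2 kg.
Tool frame: the origin (TCP) lies on the centre line of the jaws, within the pads' length; the fingertips stand 14 mm ahead of it and the grasp point (between the pads) lies 5 mm behind it; z points along the fingers, y is the line along which they close (so a half turn about z gives the same grasp; the last joint's range is limited). The gripper opens to 91 mm and grips with 3 to 60 N. Pads are 32 mm wide; open, the fingers measure 118 mm over their backs; the gripper's body (76 mm by 178 mm) begins 60 mm behind the grasp point.
Start: joints at [64.4, 18.312, 89.639, -0, 72.044, -1.146], TCP at [238.031, 523.434, 227.976] pointing down, gripper open.
Joint ranges: [-177.97, 177.97], [-48.28, 115.42], [12.27, 149.76], [-77.06, 257.06], [2.81, 150.46], [-146.56, 146.56]. Speed limits (degrees/s): [147.25, 147.25, 180, 180, 180, 180].

INTERFACE

Orientations are given as [roll, pitch, yaw] about the fixed x, y, z axes, in that order (R = Rz(yaw) Ry(pitch) Rx(roll)).
In Python, from workcell import * gives the robot as it stands. The module is installed in compiled form; this text tells all that it offers.
- The arm moves only by the shell command python3 -m crank 'ROWS' [FORCE]. ROWS is JSON, a list of rows, each an object of numbers: "grip": the finger opening in m, from 0 to 0.0912; "x", "y", "z": the shift along the tool's x, y, z in m; "yaw": the turn about the tool's z in rad. In form: [{"grip": .., "x": .., "y": .., "z": .., "yaw": ..}, ...]. A call has exactly 5 rows; each row is the pose to reach, as a shift and turn from the pose commanded when the call began, along the tool's axes at that moment; what a row does not reach only later rows make up. A row lasts 1/12 s, in which the tool goes at most 41.7 mm and 7.16 degrees, less where a joint would pass 70% of its speed; a pose out of reach is approached as far as the arm can. A call with a gripper value outside its range is refused whole. The fingers move at their own pace and stop on an object; FORCE is the grip in N (left out, the last holds). Time passes only in rows, so rows that repeat a pose let the fingers close, or fill a call up. It gives the time, the measured TCP pose, the force, the opening and the grip force at its end, in the units of the state.
- state(): the state, without advancing time (a new reading comes with each control period).
- grab_frame(name): name is "scene" or "top" or "wrist"; returns the picture (384x512x3 uint8, red, green, blue); there is no depth.
- camera_model(name): a dict with "intrinsics" (3x3 intrinsics, pixels), "distortion" ([k1, k2, p1, p2, k3] as OpenCV has them; the pictures are not rectified), "R" (3x3) and "t" (3): a world point X has camera coordinates R X + t. Camera axes: x right, y down, z forward; pixel columns grow to the right and rows downward; lengths in mm; the calibration is good to about 2 mm. A picture is of the moment at which its call begins: read the wrist's pose just before it. camera_model takes no time and is no camera call; for the wrist camera it gives the pose at the moment of the call.
- job_done(): hands the job in; it is judged then, once.
The state is a dict: "time_s": time; "qpos": joint angles; "qvel": joint speeds; "effort": joint torques, N m; "ee_pos": TCP position; "ee_rot": TCP orientation; "force": force on the tool from outside, world axes, zero at the start; "torque": the same for the moment, N m; "gripper_width": finger opening in mm; "gripper_force": force on a finger pad.
Only numpy, scipy, OpenCV 4.12 (cv2) and the standard library are available. Lean on these libraries where they do the work, as an engineer would, in place of code of your own. Each camera call takes 0.05 s, during which the arm holds its last target. There are 200 camera calls.

## Working session

There is one attempt and no reset: what is moved stays moved. The work goes in short steps, Python scripts to look and compute and a shell command to move; the robot and the scene stay as the last step left them, time stands still between calls to the robot, and variables do not carry over. Pictures are saved under pics/ and viewed, at most 17 in all, crops included, and the job is handed in when it is done.

```bash
mkdir -p pics; python3 - <<'E'
from workcell import *
import cv2
s=state();print(s['time_s'],s['ee_pos'],s['ee_rot'],s['gripper_width'])
for n in ("top","scene"):
    im=grab_frame(n); m=camera_model(n); print(n,m)
    cv2.imwrite(f"pics/{n}0.png",cv2.resize(im[:,:,::-1],(800,600),interpolation=cv2.INTER_CUBIC)); cv2.imwrite(f"{n}0raw.png",im[:,:,::-1])
E
```

```text
0.0 [237.81013181 522.97581568 227.11954846] [-1.79897655e+02  9.28844366e-04  1.55550960e+02] 90.98816190448336
top {'intrinsics': array([[495.34881628,   0.        , 248.76835866],
       [  0.        , 495.34881628, 194.63522458],
       [  0.        ,   0.        ,   1.        ]]), 'distortion': array([-0.0715747,  0.       ,  0.       ,  0.       ,  0.       ]), 'R': array([[ 0.02899573, -0.99947686, -0.01432658],
       [-0.98917129, -0.02662792, -0.14432989],
       [ 0.1438729 ,  0.01835639, -0.98942591]]), 't': array([ -15.42374209,  612.11772727, 1250.83472138])}
scene {'intrinsics': array([[389.14164422,   0.        , 252.70476892],
       [  0.        , 389.14164422, 188.57717374],
       [  0.        ,   0.        ,   1.        ]]), 'distortion': array([-0.09290277,  0.        ,  0.        ,  0.        ,  0.        ]), 'R': array([[-0.28025713,  0.95987745,  0.00955081],
       [ 0.61179916,  0.18627734, -0.76876689],
       [-0.73970111, -0.20960922, -0.63945778]]), 't': array([ 175.05706867, -286.55541403, 1565.73509439])}
```

View pics/top0.png

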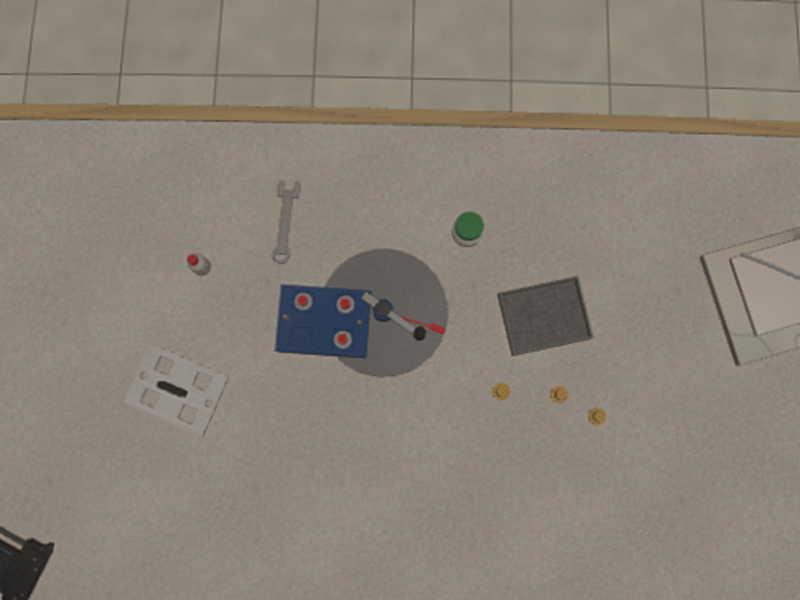

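View pics/scene0.png

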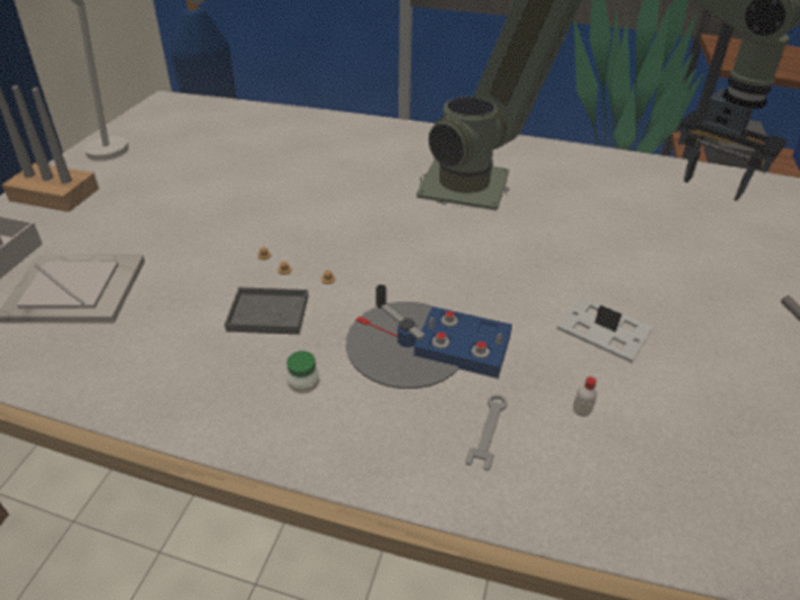

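The top view shows three seals in the nests, at (303,301), (345,304) and (342,339), with the empty nest near (300,335). The brass blanks are at (501,391), (559,394) and (597,416). The plate is near (176,389) and the tray near (545,316). The lever knob is at (420,333) and the mark's end near (437,328). Next I'll write helpers and move the wrist camera over the fixture.

```bash
cat > h.py <<'E'
from workcell import *
import numpy as np, cv2
def w(m,uv,z):
    """pixels -> world xy at height z"""
    p=cv2.undistortPoints(np.array(uv,float).reshape(-1,1,2),m['intrinsics'],np.array(m['distortion'])).reshape(-1,2)
    d=np.c_[p,np.ones(len(p))]@m['R']; c=-m['R'].T@m['t']
    return (c+d*((z-c[2])/d[:,2])[:,None])[:,:2]
def proj(m,X):
    return cv2.projectPoints(np.array(X,float).reshape(-1,1,3),cv2.Rodrigues(m['R'])[0],m['t'],m['intrinsics'],np.array(m['distortion']))[0].reshape(-1,2)
def blobs(im,lo,hi,amin=20):
    """RGB image, HSV bounds -> [(area, cx, cy, contour)]"""
    h=cv2.cvtColor(im,cv2.COLOR_RGB2HSV)
    k=cv2.inRange(h,np.array(lo),np.array(hi))
    if lo[0]==0: k|=cv2.inRange(h,np.array((172,lo[1],lo[2])),np.array((180,255,255)))
    out=[]
    for c in cv2.findContours(k,cv2.RETR_EXTERNAL,cv2.CHAIN_APPROX_NONE)[0]:
        M=cv2.moments(c)
        if M['m00']>=amin: out.append((M['m00'],M['m10']/M['m00'],M['m01']/M['m00'],c))
    return sorted(out,key=lambda b:-b[0])
def snap(name,f):
    m=camera_model(name); im=grab_frame(name)
    cv2.imwrite(f+'raw.png',im[:,:,::-1])
    cv2.imwrite(f'pics/{f}.png',cv2.resize(im[:,:,::-1],(800,600),interpolation=cv2.INTER_CUBIC))
    np.save(f+'_m.npy',m,allow_pickle=True); return m,im
def load(f): return np.load(f+'_m.npy',allow_pickle=True).item(),cv2.imread(f+'raw.png')[:,:,::-1].copy()
def tool(target,yaw=None):
    """shift in tool axes (m) to world target mm; turn in rad to world yaw (deg) of tool x, mod 180"""
    s=state(); from scipy.spatial.transform import Rotation as Ro
    R=Ro.from_euler('xyz',s['ee_rot'],degrees=True).as_matrix()
    d=R.T@(np.array(target)-s['ee_pos'])/1000
    o=dict(zip('xyz',d.round(4)))
    if yaw is not None: o['yaw']=round(np.radians((s['ee_rot'][2]-yaw+90)%180-90),4)
    return o
E
python3 - <<'E'
from h import *
m=camera_model('top'); im=cv2.imread('top0raw.png')[:,:,::-1].copy()
S=512/800
f=lambda *p:np.array(p)*S
print('red',[(b[0],w(m,[b[1:3]],50).round(0)) for b in blobs(im,(0,120,90),(8,255,255),6)])
print('brass',[(b[0],w(m,[b[1:3]],12).round(0)) for b in blobs(im,(10,110,80),(28,255,255),8)])
b=blobs(im,(105,130,30),(125,255,255),100)[0]; print('blue',w(m,cv2.boxPoints(cv2.minAreaRect(b[3])),30).round(0))
print('platec',w(m,[f(176,389)],30),'tray',w(m,f([498,294],[577,278],[592,338],[514,355]),20).round(0))
print('hub',w(m,[f(383,310)],45),'knob',w(m,[f(420,332)],86),'platecorners',w(m,f([152,346],[227,376],[205,434],[124,402]),8).round(0))
mw=camera_model('wrist'); print('wristcam in world',-mw['R'].T@mw['t'], mw['R'].round(2),mw['intrinsics'][0,0], state()['ee_pos'])
E
```

```text
red [(36.0, array([[575., -76.]])), (23.0, array([[680., 338.]])), (21.5, array([[612.,  76.]])), (20.5, array([[553.,  78.]])), (18.0, array([[616., 147.]]))]
brass [(964.0, array([[956., 523.]])), (76.0, array([[ 474., -191.]])), (74.0, array([[ 437., -353.]])), (70.5, array([[ 471., -289.]]))]
blue [[565.  99.]
 [629.  70.]
 [605.  20.]
 [542.  49.]]
platec [[460.4954883  355.54538623]] tray [[ 638. -184.]
 [ 670. -319.]
 [ 567. -344.]
 [ 535. -212.]]
hub [[602.02314448  10.91761984]] knob [[562.26011298 -50.76551956]] platecorners [[534. 409.]
 [486. 275.]
 [387. 307.]
 [436. 451.]]
wristcam in world [174.03289853 553.49592906 383.13553123] [[ 0.41  0.91 -0.  ]
 [ 0.88 -0.4   0.25]
 [ 0.23 -0.11 -0.97]] 326.9446700163189 [237.83675859 523.03985049 227.21079721]
```

```bash
python3 -c "
from h import *
print(tool((570,50,228),180))"
```

```text
{'x': np.float64(-0.4982), 'y': np.float64(-0.2931), 'z': np.float64(-0.0003), 'yaw': np.float64(-0.4268)}
```

```bash

python3 -m crank '[{"grip":0.09,"x":-0.033,"y":-0.02,"z":0,"yaw":0},{"grip":0.09,"x":-0.066,"y":-0.039,"z":0,"yaw":0},{"grip":0.09,"x":-0.1,"y":-0.059,"z":0,"yaw":0},{"grip":0.09,"x":-0.133,"y":-0.078,"z":0,"yaw":0},{"grip":0.09,"x":-0.166,"y":-0.098,"z":0,"yaw":0}]' 10
python3 -m crank '[{"grip":0.09,"x":-0.033,"y":-0.02,"z":0,"yaw":0},{"grip":0.09,"x":-0.066,"y":-0.039,"z":0,"yaw":0},{"grip":0.09,"x":-0.1,"y":-0.059,"z":0,"yaw":0},{"grip":0.09,"x":-0.133,"y":-0.078,"z":0,"yaw":0},{"grip":0.09,"x":-0.166,"y":-0.098,"z":0,"yaw":0}]'
python3 -m crank '[{"grip":0.09,"x":-0.033,"y":-0.02,"z":0,"yaw":-0.08},{"grip":0.09,"x":-0.066,"y":-0.039,"z":0,"yaw":-0.17},{"grip":0.09,"x":-0.1,"y":-0.059,"z":0,"yaw":-0.25},{"grip":0.09,"x":-0.133,"y":-0.078,"z":0,"yaw":-0.34},{"grip":0.09,"x":-0.166,"y":-0.098,"z":0,"yaw":-0.427}]'
python3 -m crank '[{"grip":0.09},{"grip":0.09},{"grip":0.09},{"grip":0.09},{"grip":0.09}]'
python3 - <<'E'
from h import *
snap('wrist','w1'); print(state()['ee_pos'],state()['ee_rot'],state()['qpos'])
E
```

```text
time_s: 0.52
ee_pos: [349.1, 363.9, 227.6]
ee_rot: [-180.0, -0.0, 155.6]
force: [1.0, 0.7, 0.7]
gripper_width: 90.2
gripper_force: 0.0
time_s: 0.93
ee_pos: [459.7, 205.8, 227.8]
ee_rot: [-180.0, -0.0, 155.5]
force: [-0.2, 0.3, -0.1]
gripper_width: 89.8
gripper_force: 0.0
time_s: 1.35
ee_pos: [570.2, 47.9, 227.6]
ee_rot: [180.0, -0.0, -179.8]
force: [0.7, 0.3, -0.8]
gripper_width: 90.0
gripper_force: 0.0
[574.44780963  42.05871649 227.24025774] [-179.68895219    0.21183585 -179.74772208] [  3.22309301  18.33238647  89.71814508  -0.3386344   71.75433568
 -86.92313357]validation failed for argument at $[0]...
```

View pics/w1.png

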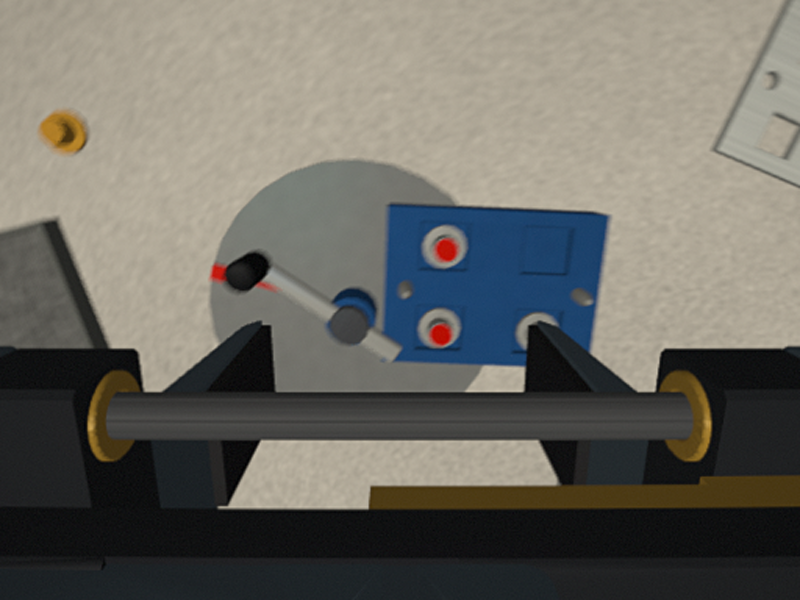

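```bash

python3 -m crank '[{"grip":0.09,"x":-0.03,"y":0.02,"z":0.02,"yaw":0},{"grip":0.09,"x":-0.055,"y":0.04,"z":0.04,"yaw":0},{"grip":0.09,"x":-0.055,"y":0.04,"z":0.04,"yaw":0},{"grip":0.09,"x":-0.055,"y":0.04,"z":0.04,"yaw":0},{"grip":0.09,"x":-0.055,"y":0.04,"z":0.04,"yaw":0}]'
python3 - <<'E'
from h import *
m,im=snap('wrist','w2'); print(state()['ee_pos'],state()['ee_rot'])
c=im[20:280,100:447]
cv2.imwrite('pics/w2c.png',cv2.resize(c[:,:,::-1],(798,598),interpolation=cv2.INTER_CUBIC))
E
```

```text
time_s: 1.82
ee_pos: [624.0, 89.7, 187.6]
ee_rot: [-180.0, -0.1, -180.0]
force: [-0.1, -0.4, -1.2]
gripper_width: 90.0
gripper_force: 0.0
[624.05293433  89.52099625 188.46722574] [-1.79986836e+02 -1.32611027e-03 -1.79985722e+02]
```

View pics/w2c.png

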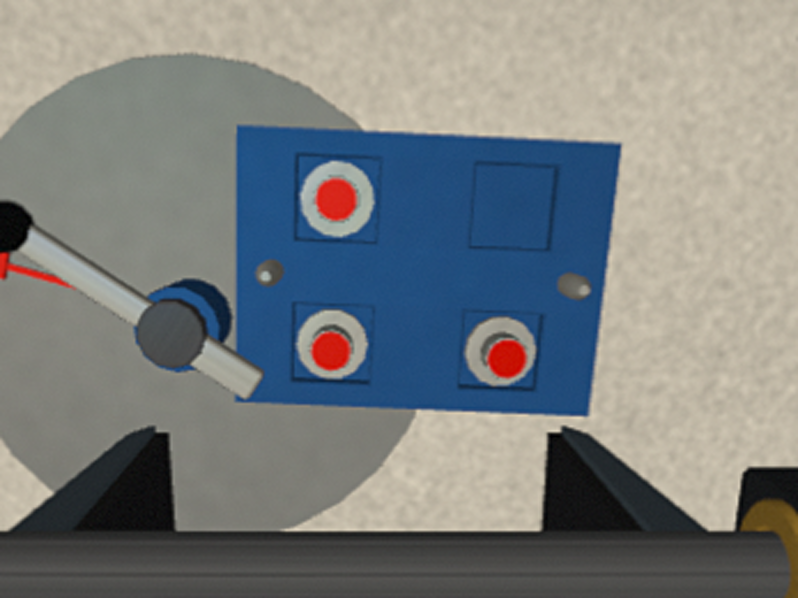

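The crop shows the block's top corners at (237,126), (620,144), (588,415) and (236,402). The pin tips are at (264,276) and (583,288), and the empty nest 1 is near (513,206). The red tops are at (336,200), (331,351) and (507,358). I'll fit the fixture pose from these.

```bash
cat > fit.py <<'E'
from h import *
from scipy.optimize import least_squares
m,im=load('w2')
P=[(-57,-77,30,237,126),(-57,77,30,620,144),(57,77,30,588,415),(57,-77,30,236,402),(0,-62,52,264,276),(0,62,52,583,288),
(-46.5,19.5,30,474,162),(-46.5,52.5,30,557,167),(-13.5,52.5,30,550,250),(-13.5,19.5,30,469,245)]
P=np.array(P,float); uv=P[:,3:]/2.3+[100,20]
def T(p,X): c,s=np.cos(p[2]),np.sin(p[2]); X=np.atleast_2d(X); return np.c_[p[0]+c*X[:,0]-s*X[:,1],p[1]+s*X[:,0]+c*X[:,1],X[:,2]]
if __name__=='__main__':
    r=least_squares(lambda p:(proj(m,T(p,P[:,:3]))-uv).ravel(),[600,90,0],x_scale=[1,1,.01],loss='soft_l1')
    p=r.x; print(p,np.degrees(p[2])); print((proj(m,T(p,P[:,:3]))-uv).round(1).tolist())
    np.save('fx.npy',p)
    for n,a in dict(nest0=(-30,-36,24),nest1=(-30,36,24),nest2=(30,-36,24),nest3=(30,36,24),hub=(25,-100,45)).items(): print(n,T(p,a).round(1))
    def toF(x):
        c,s=np.cos(p[2]),np.sin(p[2]); d=np.array(x)-p[:2]; return np.c_[c*d[:,0]+s*d[:,1],-s*d[:,0]+c*d[:,1]]
    for b in blobs(im,(0,120,90),(8,255,255),6): print('red',b[0],w(m,[b[1:3]],44).round(1),toF(w(m,[b[1:3]],44)).round(1), 'at z6',toF(w(m,[b[1:3]],6)).round(1))
    for f in ('w1',):
        m1,i1=load(f)
        k=w(m1,np.array([[236,275]])*.64,86); print('knob',k,toF(k)) 
        for uvm in ([213,273],[219,273],[265,286]): a=toF(w(m1,np.array([uvm])*.64,6)); d=a-[25,-100]; print('mark',a,np.hypot(*d[0]),'q',np.degrees(np.arctan2(-d[0,1],-d[0,0])))
        d=toF(k)-[25,-100];print('q knob',np.hypot(*d[0]),np.degrees(np.arctan2(-d[0,1],-d[0,0])))
E
python3 fit.py
```

```text
[ 5.86592016e+02  1.16359439e+02 -3.85036881e-02] -2.206098823000186
[[-1.2, -0.4], [0.5, -1.1], [0.2, 0.4], [-0.7, 0.2], [-0.0, 0.3], [0.4, 0.7], [0.6, 0.2], [0.2, -0.4], [-0.4, -0.3], [0.1, 0.5]]
nest0 [[555.2  81.5  24. ]]
nest1 [[558.  153.5  24. ]]
nest2 [[615.2  79.2  24. ]]
nest3 [[618.  151.2  24. ]]
hub [[607.7  15.5  45. ]]
red 231.0 [[554.9  81.8]] [[-30.3 -35.7]] at z6 [[-30.2 -36.9]]
red 216.0 [[580.8 -52.2]] [[   0.7 -168.6]] at z6 [[   4.8 -186.6]]
red 202.0 [[614.6  79.4]] [[ 29.4 -35.9]] at z6 [[ 37.2 -37. ]]
red 200.0 [[617.7 151.1]] [[29.8 35.9]] at z6 [[37.6 43.8]]
knob [[564.65729554 -48.46059533]] [[ -15.5738516  -165.54223267]]
mark [[   1.97023811 -208.32712033]] 110.74806965338561 q 77.99791424760208
mark [[   1.77531209 -203.77057807]] 106.33775905621408 q 77.38463748642495
mark [[  10.39596188 -169.12563442]] 70.65147743174182 q 78.07065334757672
q knob 77.08451010032209 58.240463970010374
```

```bash

python3 -m crank '[{"grip":0.05,"x":0.015,"y":-0.035,"z":0,"yaw":0},{"grip":0.05,"x":0.03,"y":-0.07,"z":0,"yaw":0},{"grip":0.05,"x":0.045,"y":-0.105,"z":0,"yaw":0},{"grip":0.05,"x":0.058,"y":-0.137,"z":0,"yaw":0},{"grip":0.05,"x":0.058,"y":-0.137,"z":0.03,"yaw":0}]' 10
python3 -m crank '[{"grip":0.05,"x":0,"y":0,"z":0.03,"yaw":0},{"grip":0.05,"x":0,"y":0,"z":0.06,"yaw":0},{"grip":0.05,"x":0,"y":0,"z":0.086,"yaw":0},{"grip":0.015,"x":0,"y":0,"z":0.086,"yaw":0},{"grip":0.015,"x":0,"y":0,"z":0.086,"yaw":0}]' 10
python3 -m crank '[{"grip":0.015,"x":0,"y":0,"z":0,"yaw":0},{"grip":0.015,"x":0,"y":0,"z":0,"yaw":0},{"grip":0.015,"x":0,"y":0,"z":0,"yaw":0},{"grip":0.015,"x":0,"y":0,"z":0,"yaw":0},{"grip":0.015,"x":0,"y":0,"z":0,"yaw":0}]' 10
python3 - <<'E'
from h import *; from fit import T
p=np.load('fx.npy'); print(state()['ee_pos'],state()['ee_rot'],state()['qpos'])
for q in (58,45,34,23,12,0,-2): a=np.radians(q); print(q,T(p,(25-75*np.cos(a),-100-75*np.sin(a),72)).round(1))
E
```

```text
time_s: 2.28
ee_pos: [567.6, -52.9, 164.7]
ee_rot: [-179.8, 0.7, 179.8]
force: [0.3, -0.2, 0.2]
gripper_width: 59.8
gripper_force: 0.0
time_s: 2.7
ee_pos: [565.9, -47.5, 72.5]
ee_rot: [180.0, -0.1, 180.0]
force: [0.7, 0.8, 0.9]
gripper_width: 39.8
gripper_force: 0.0
time_s: 3.12
ee_pos: [568.0, -47.4, 74.0]
ee_rot: [-180.0, 0.2, -180.0]
force: [-0.7, 0.4, 7.0]
gripper_width: 19.5
gripper_force: 10.0
[567.96014195 -47.36199412  73.99527153] [-179.98512677    0.2193162  -179.98363941] [-5.92750032e+00  2.57016202e+01  1.02537919e+02  1.01113915e-02
  5.15407836e+01 -9.59501061e+01]
58 [[565.6 -46.6  72. ]]
45 [[552.7 -35.5  72. ]]
34 [[544. -24.  72.]]
23 [[537.6 -11.2  72. ]]
12 [[533.8   2.7  72. ]]
0 [[532.8  18.4  72. ]]
-2 [[532.9  21.   72. ]]
```

```bash

python3 -m crank '[{"grip":0.015,"x":0.007,"y":0.005,"z":0,"yaw":0},{"grip":0.015,"x":0.013,"y":0.0115,"z":0,"yaw":0},{"grip":0.015,"x":0.022,"y":0.023,"z":0,"yaw":0},{"grip":0.015,"x":0.028,"y":0.036,"z":0,"yaw":0},{"grip":0.015,"x":0.032,"y":0.05,"z":0,"yaw":0}]' 10
python3 -m crank '[{"grip":0.015,"x":0.001,"y":0.008,"z":0,"yaw":0},{"grip":0.015,"x":0.001,"y":0.0157,"z":0,"yaw":0},{"grip":0.015,"x":0.001,"y":0.018,"z":0,"yaw":0},{"grip":0.015,"x":0.001,"y":0.018,"z":0,"yaw":0},{"grip":0.015,"x":0.001,"y":0.018,"z":0,"yaw":0}]' 10
```

```text
time_s: 3.53
ee_pos: [532.0, 1.5, 72.7]
ee_rot: [-179.9, -0.2, -180.0]
force: [-3.5, -4.9, 4.4]
gripper_width: 19.7
gripper_force: 10.0
time_s: 3.95
ee_pos: [531.2, 18.2, 72.3]
ee_rot: [-179.7, -0.3, -179.8]
force: [-4.9, -10.7, 5.2]
gripper_width: 19.8
gripper_force: 10.0
```

```bash

python3 -m crank '[{"grip":0.045,"x":0,"y":0,"z":0,"yaw":0},{"grip":0.045,"x":0,"y":0,"z":0,"yaw":0},{"grip":0.045,"x":0,"y":0,"z":0,"yaw":0},{"grip":0.045,"x":0,"y":-0.002,"z":-0.04,"yaw":0},{"grip":0.045,"x":0,"y":-0.002,"z":-0.08,"yaw":0}]' 10
python3 -m crank '[{"grip":0.045,"x":-0.02,"y":0.03,"z":-0.01,"yaw":0},{"grip":0.045,"x":-0.04,"y":0.06,"z":-0.01,"yaw":0},{"grip":0.045,"x":-0.06,"y":0.09,"z":-0.01,"yaw":0},{"grip":0.045,"x":-0.085,"y":0.13,"z":-0.01,"yaw":0},{"grip":0.045,"x":-0.085,"y":0.13,"z":-0.01,"yaw":0}]' 10
python3 -c "
from h import *
m,im=snap('wrist','w3'); s=state();print(s['ee_pos'],tool((617.7,151.1,47),180))
from fit import T
p=np.load('fx.npy'); c=-m['R'].T@m['t']
for z in (86,): 
  k=proj(m,T(p,(-50,-100,86))); print('expected knob px',k)
"
```

```text
time_s: 4.37
ee_pos: [531.9, 18.9, 150.8]
ee_rot: [180.0, -0.4, -180.0]
force: [0.8, 0.1, 0.7]
gripper_width: 44.8
gripper_force: 0.0
time_s: 4.78
ee_pos: [621.7, 154.5, 161.9]
ee_rot: [179.8, 0.2, -179.8]
force: [0.5, 0.7, 0.6]
gripper_width: 45.0
gripper_force: 0.0
[620.45132205 152.822413   161.43673681] {'x': np.float64(0.0029), 'y': np.float64(-0.0019), 'z': np.float64(0.1144), 'yaw': np.float64(0.004)}
expected knob px [[52.54341613 75.42498868]]
```

View pics/w3.png

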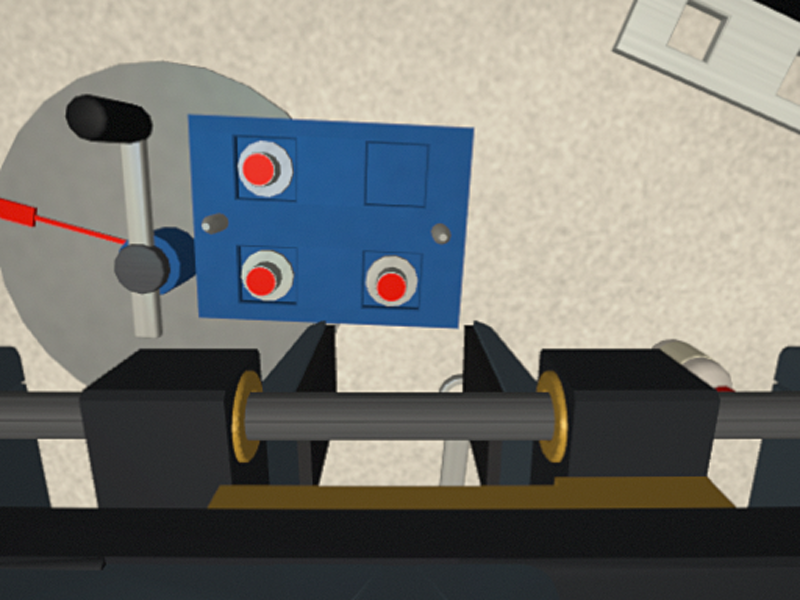

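The lever is now open: its knob is at (88,118) with the arm parallel to the block's edge. The seals haven't moved. Next I'll pick the seal from nest 3.

```bash

python3 -m crank '[{"grip":0.04,"x":0,"y":0,"z":0.035,"yaw":0},{"grip":0.04,"x":0,"y":0,"z":0.07,"yaw":0},{"grip":0.04,"x":0,"y":0,"z":0.1,"yaw":0},{"grip":0.04,"x":0,"y":0,"z":0.1,"yaw":0},{"grip":0.04,"x":0,"y":0,"z":0.1,"yaw":0}]' 15
python3 -c "
from h import *
print(tool((617.7,151.1,47),180))"
```

```text
time_s: 5.25
ee_pos: [617.2, 147.9, 60.9]
ee_rot: [-180.0, -0.2, 180.0]
force: [-0.2, 0.7, -0.5]
gripper_width: 39.9
gripper_force: 0.0
{'x': np.float64(-0.0006), 'y': np.float64(0.0032), 'z': np.float64(0.0139), 'yaw': np.float64(-0.0001)}
```

```bash

python3 -m crank '[{"grip":0.04,"x":0,"y":0.003,"z":0.007,"yaw":0},{"grip":0.04,"x":0,"y":0.003,"z":0.014,"yaw":0},{"grip":0.01,"x":0,"y":0.003,"z":0.014,"yaw":0},{"grip":0.01,"x":0,"y":0.003,"z":0.014,"yaw":0},{"grip":0.01,"x":0,"y":0.003,"z":0.014,"yaw":0}]' 15
python3 -m crank '[{"grip":0.01,"x":0,"y":0,"z":0,"yaw":0},{"grip":0.01,"x":0,"y":0,"z":-0.02,"yaw":0},{"grip":0.01,"x":0,"y":0,"z":-0.06,"yaw":0},{"grip":0.01,"x":0,"y":0,"z":-0.1,"yaw":0},{"grip":0.01,"x":0,"y":0,"z":-0.12,"yaw":0}]' 15
python3 -m crank '[{"grip":0.01,"x":-0.001,"y":-0.03,"z":0,"yaw":0},{"grip":0.01,"x":-0.003,"y":-0.06,"z":0,"yaw":0},{"grip":0.01,"x":-0.004,"y":-0.09,"z":0,"yaw":0},{"grip":0.01,"x":-0.005,"y":-0.12,"z":0,"yaw":0},{"grip":0.01,"x":-0.007,"y":-0.15,"z":0,"yaw":0}]' 15
python3 -m crank '[{"grip":0.01,"x":-0.001,"y":-0.03,"z":0,"yaw":0},{"grip":0.01,"x":-0.003,"y":-0.06,"z":0,"yaw":0},{"grip":0.01,"x":-0.004,"y":-0.09,"z":0,"yaw":0},{"grip":0.01,"x":-0.005,"y":-0.12,"z":0,"yaw":0},{"grip":0.01,"x":-0.007,"y":-0.15,"z":0,"yaw":0}]' 15
python3 -m crank '[{"grip":0.01,"x":-0.001,"y":-0.03,"z":0,"yaw":-0.06},{"grip":0.01,"x":-0.003,"y":-0.06,"z":0,"yaw":-0.12},{"grip":0.01,"x":-0.004,"y":-0.09,"z":0,"yaw":-0.18},{"grip":0.01,"x":-0.007,"y":-0.138,"z":0,"yaw":-0.25},{"grip":0.01,"x":-0.007,"y":-0.138,"z":0,"yaw":-0.25}]' 15
python3 -c "
from h import *
print(tool((639,-286.7,28),194.3), state()['ee_rot'][2]); snap('wrist','w4');snap('top','t4')
m,im=load('t4')
bl=[b for b in blobs(im,(10,110,80),(28,255,255),8)]
print([(b[0],w(m,[b[1:3]],12).round(0)) for b in bl])"
```

```text
time_s: 5.67
ee_pos: [619.1, 151.8, 48.8]
ee_rot: [180.0, 0.1, -180.0]
force: [0.1, 1.1, 0.6]
gripper_width: 23.0
gripper_force: 0.0
time_s: 6.08
ee_pos: [620.6, 152.1, 173.3]
ee_rot: [179.9, 0.4, -180.0]
force: [0.4, -0.0, 0.9]
gripper_width: 16.8
gripper_force: 15.0
time_s: 6.5
ee_pos: [625.4, 0.4, 168.4]
ee_rot: [180.0, 0.0, -180.0]
force: [0.0, 1.1, -0.9]
gripper_width: 17.4
gripper_force: 15.0
time_s: 6.92
ee_pos: [632.4, -149.8, 168.3]
ee_rot: [180.0, 0.0, -180.0]
force: [0.5, 0.4, -0.7]
gripper_width: 17.1
gripper_force: 15.0
time_s: 7.33
ee_pos: [639.5, -292.8, 167.9]
ee_rot: [-179.7, 0.0, -165.8]
force: [0.2, -0.2, -1.2]
gripper_width: 17.2
gripper_force: 15.0
{'x': np.float64(-0.001), 'y': np.float64(0.0067), 'z': np.float64(0.1398), 'yaw': np.float64(-0.0013)} -165.7767755468488
[(666.0, array([[956., 578.]])), (73.5, array([[ 474., -191.]]))]
```

View pics/w4.png

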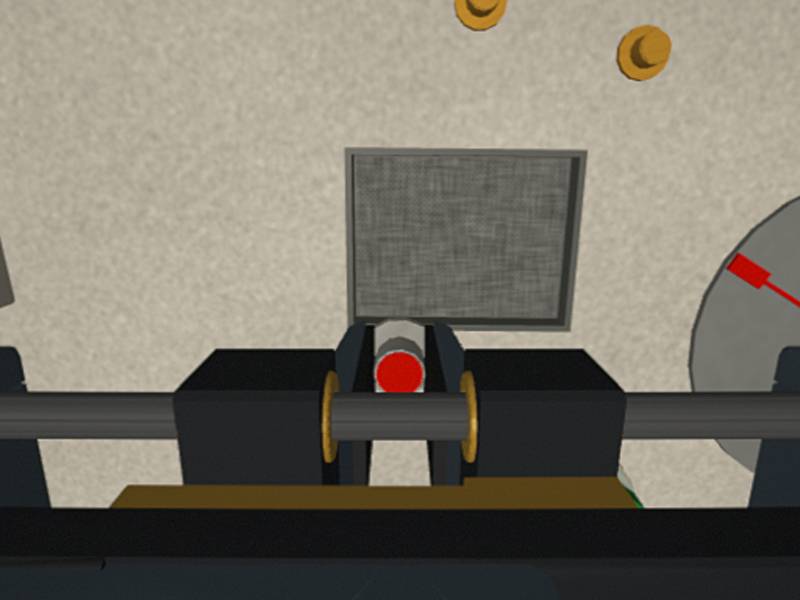

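The held seal is upright at (400,372). The tray is aligned with the image, its corners at (345,148), (587,151) and (571,330), so I can check its pose here.

```bash
python3 - <<'E'
from h import *
m,im=load('w4')
c=w(m,np.array([[345,148],[587,151],[571,330],[347,326]])*.64,20); print(c.round(1),c.mean(0)); d=c[1]-c[0]; print(np.hypot(*d),np.degrees(np.arctan2(-d[0],d[1])))
for b in blobs(im,(10,110,80),(28,255,255),30): print(b[0],w(m,[b[1:3]],10).round(1),b[1:3])
a=c.mean(0); t=np.radians(14.3);R=np.array([[np.cos(t),-np.sin(t)],[np.sin(t),np.cos(t)]])
for o in ((30,-28),(-28,-28),(0,30)): print(o,a+R@o)
E
```

```text
[[ 570.8 -342.1]
 [ 538.1 -207.3]
 [ 642.6 -180.9]
 [ 674.7 -317.2]] [ 606.54610037 -261.86643434]
138.7014714622607 13.633335664597684
4691.0 [[ 792.7 -259.4]] (250.50618205073545, 316.6617281318837)
895.5 [[ 477.5 -190.9]] (411.5823562255723, 33.26316769030337)
469.0 [[ 481.  -286.8]] (306.8290689410092, 7.781094527363184)
313.5 [[ 720.8 -222.8]] (300.5534290271132, 267.0281765018607)
198.0 [[ 746.8 -316.5]] (208.69360269360266, 268.64983164983164)
(30, -28) [ 642.53254467 -281.58890444]
(-28, -28) [ 586.32963225 -295.91484717]
(0, 30) [ 599.13612999 -232.7959624 ]
```

```bash

python3 -m crank '[{"grip":0.01,"x":0,"y":0.003,"z":0.035,"yaw":0},{"grip":0.01,"x":0,"y":0.003,"z":0.07,"yaw":0},{"grip":0.01,"x":0,"y":0.003,"z":0.1,"yaw":0},{"grip":0.01,"x":0,"y":0.003,"z":0.1,"yaw":0},{"grip":0.01,"x":0,"y":0.003,"z":0.1,"yaw":0}]' 15
python3 -c "
from h import *
print(tool((641,-284,28),194.3))"
```

```text
time_s: 7.85
ee_pos: [638.2, -281.4, 66.8]
ee_rot: [179.8, -0.2, -165.6]
force: [0.6, 0.9, -0.3]
gripper_width: 17.3
gripper_force: 15.0
{'x': np.float64(-0.0022), 'y': np.float64(-0.0033), 'z': np.float64(0.0388), 'yaw': np.float64(0.0016)}
```

```bash

python3 -m crank '[{"grip":0.01,"x":-0.001,"y":-0.002,"z":0.02,"yaw":0},{"grip":0.01,"x":-0.002,"y":-0.002,"z":0.033,"yaw":0},{"grip":0.01,"x":-0.002,"y":-0.002,"z":0.037,"yaw":0},{"grip":0.01,"x":-0.002,"y":-0.002,"z":0.038,"yaw":0},{"grip":0.01,"x":-0.002,"y":-0.002,"z":0.038,"yaw":0}]' 15
python3 -m crank '[{"grip":0.03,"x":0,"y":0,"z":0,"yaw":0},{"grip":0.03,"x":0,"y":0,"z":0,"yaw":0},{"grip":0.03,"x":0,"y":0,"z":0,"yaw":0},{"grip":0.03,"x":0,"y":0,"z":-0.03,"yaw":0},{"grip":0.04,"x":0,"y":0,"z":-0.07,"yaw":0}]' 15
python3 -m crank '[{"grip":0.04,"x":0,"y":0,"z":-0.04,"yaw":0},{"grip":0.04,"x":0,"y":0,"z":-0.07,"yaw":0.06},{"grip":0.04,"x":0,"y":0,"z":-0.07,"yaw":0.14},{"grip":0.04,"x":0,"y":0,"z":-0.07,"yaw":0.248},{"grip":0.04,"x":0,"y":0,"z":-0.07,"yaw":0.248}]' 15
python3 -c "
from h import *
print(tool((614.6,79.4,47),180)); m,im=snap('wrist','w5')
print([(b[0],w(m,[b[1:3]],24).round(0)) for b in blobs(im,(0,120,90),(8,255,255),30)])"
```

```text
time_s: 8.27
ee_pos: [641.9, -284.8, 30.9]
ee_rot: [-180.0, 0.1, -165.7]
force: [0.4, -0.3, 0.9]
gripper_width: 17.3
gripper_force: 15.0
time_s: 8.68
ee_pos: [639.0, -283.8, 96.9]
ee_rot: [179.7, -0.4, -165.7]
force: [0.6, -0.6, 1.5]
gripper_width: 34.5
gripper_force: 0.0
time_s: 9.1
ee_pos: [641.6, -285.0, 171.5]
ee_rot: [-180.0, 0.1, -180.0]
force: [-0.9, -0.7, 0.0]
gripper_width: 39.7
gripper_force: 0.0
{'x': np.float64(0.0272), 'y': np.float64(0.3645), 'z': np.float64(0.1241), 'yaw': np.float64(0.0003)}
[(417.5, array([[581., -85.]])), (197.0, array([[ 641., -284.]]))]
```

```bash

python3 -m crank '[{"grip":0.04,"x":0.003,"y":0.036,"z":0,"yaw":0},{"grip":0.04,"x":0.006,"y":0.073,"z":0,"yaw":0},{"grip":0.04,"x":0.009,"y":0.11,"z":0,"yaw":0},{"grip":0.04,"x":0.011,"y":0.146,"z":0,"yaw":0},{"grip":0.04,"x":0.014,"y":0.182,"z":0,"yaw":0}]' 15
python3 -m crank '[{"grip":0.04,"x":0.003,"y":0.036,"z":0,"yaw":0},{"grip":0.04,"x":0.006,"y":0.073,"z":0,"yaw":0},{"grip":0.04,"x":0.009,"y":0.11,"z":0,"yaw":0},{"grip":0.04,"x":0.011,"y":0.146,"z":0.01,"yaw":0},{"grip":0.04,"x":0.013,"y":0.182,"z":0.02,"yaw":0}]' 15
python3 -m crank '[{"grip":0.04,"x":0,"y":0,"z":0.03,"yaw":0},{"grip":0.04,"x":0,"y":0,"z":0.06,"yaw":0},{"grip":0.04,"x":0,"y":0,"z":0.085,"yaw":0},{"grip":0.04,"x":0,"y":0,"z":0.085,"yaw":0},{"grip":0.04,"x":0,"y":0,"z":0.085,"yaw":0}]' 15
python3 -c "
from h import *
print(tool((614.6,79.4,47),180))"
```

```text
time_s: 9.57
ee_pos: [626.5, -101.4, 169.5]
ee_rot: [180.0, -0.0, -179.7]
force: [-0.2, 0.3, 1.5]
gripper_width: 40.1
gripper_force: 0.0
time_s: 9.98
ee_pos: [613.5, 80.8, 150.1]
ee_rot: [180.0, 0.1, -179.7]
force: [-0.4, -0.3, 0.3]
gripper_width: 39.9
gripper_force: 0.0
time_s: 10.4
ee_pos: [612.7, 79.0, 63.8]
ee_rot: [-180.0, -0.2, -179.8]
force: [0.0, 0.4, 1.0]
gripper_width: 40.0
gripper_force: 0.0
{'x': np.float64(-0.0019), 'y': np.float64(0.0004), 'z': np.float64(0.0168), 'yaw': np.float64(0.0039)}
```

```bash

python3 -m crank '[{"grip":0.04,"x":-0.002,"y":0,"z":0.009,"yaw":0},{"grip":0.04,"x":-0.002,"y":0,"z":0.017,"yaw":0},{"grip":0.01,"x":-0.002,"y":0,"z":0.017,"yaw":0},{"grip":0.01,"x":-0.002,"y":0,"z":0.017,"yaw":0},{"grip":0.01,"x":-0.002,"y":0,"z":0.017,"yaw":0}]' 15
python3 -m crank '[{"grip":0.01,"x":0,"y":0,"z":0,"yaw":0},{"grip":0.01,"x":0,"y":0,"z":-0.02,"yaw":0},{"grip":0.01,"x":0,"y":0,"z":-0.06,"yaw":0},{"grip":0.01,"x":0,"y":0,"z":-0.1,"yaw":0},{"grip":0.01,"x":0,"y":0,"z":-0.12,"yaw":0}]' 15
python3 -m crank '[{"grip":0.01,"x":0.003,"y":-0.037,"z":0,"yaw":0},{"grip":0.01,"x":0.006,"y":-0.075,"z":0,"yaw":0},{"grip":0.01,"x":0.009,"y":-0.112,"z":0,"yaw":0},{"grip":0.01,"x":0.012,"y":-0.15,"z":0,"yaw":0},{"grip":0.01,"x":0.014,"y":-0.187,"z":0,"yaw":0}]' 15
python3 -m crank '[{"grip":0.01,"x":0.003,"y":-0.037,"z":0,"yaw":-0.05},{"grip":0.01,"x":0.006,"y":-0.075,"z":0,"yaw":-0.1},{"grip":0.01,"x":0.009,"y":-0.112,"z":0,"yaw":-0.15},{"grip":0.01,"x":0.012,"y":-0.15,"z":0,"yaw":-0.2},{"grip":0.01,"x":0.014,"y":-0.188,"z":0,"yaw":-0.25}]' 15
python3 -m crank '[{"grip":0.01,"x":0,"y":0,"z":0.03,"yaw":0},{"grip":0.01,"x":0,"y":0,"z":0.06,"yaw":0},{"grip":0.01,"x":0,"y":0,"z":0.09,"yaw":0},{"grip":0.01,"x":0,"y":0,"z":0.1,"yaw":0},{"grip":0.01,"x":0,"y":0,"z":0.1,"yaw":0}]' 15
python3 -c "
from h import *
print(tool((586.3,-296,28.5),194.3))"
```

```text
time_s: 10.82
ee_pos: [616.1, 79.0, 48.6]
ee_rot: [180.0, 0.1, -179.9]
force: [0.0, -0.3, 0.1]
gripper_width: 23.0
gripper_force: 0.0
time_s: 11.23
ee_pos: [617.6, 79.3, 173.3]
ee_rot: [179.9, 0.4, -179.9]
force: [1.1, 0.4, -0.2]
gripper_width: 17.4
gripper_force: 15.0
time_s: 11.65
ee_pos: [601.5, -109.6, 168.5]
ee_rot: [-180.0, 0.0, -179.8]
force: [0.7, -0.4, -0.6]
gripper_width: 17.0
gripper_force: 15.0
time_s: 12.07
ee_pos: [587.8, -297.8, 168.4]
ee_rot: [-180.0, 0.0, -165.4]
force: [0.9, 0.3, -0.7]
gripper_width: 17.3
gripper_force: 15.0
time_s: 12.48
ee_pos: [586.5, -295.0, 65.0]
ee_rot: [179.7, -0.3, -165.6]
force: [0.1, 0.5, -0.6]
gripper_width: 17.1
gripper_force: 15.0
{'x': np.float64(0.0003), 'y': np.float64(-0.001), 'z': np.float64(0.0365), 'yaw': np.float64(0.0025)}
```

```bash

python3 -m crank '[{"grip":0.01,"x":0,"y":-0.001,"z":0.02,"yaw":0},{"grip":0.01,"x":0,"y":-0.001,"z":0.033,"yaw":0},{"grip":0.01,"x":0,"y":-0.001,"z":0.036,"yaw":0},{"grip":0.01,"x":0,"y":-0.001,"z":0.0375,"yaw":0},{"grip":0.01,"x":0,"y":-0.001,"z":0.0375,"yaw":0}]' 15
python3 -m crank '[{"grip":0.03,"x":0,"y":0,"z":0,"yaw":0},{"grip":0.03,"x":0,"y":0,"z":0,"yaw":0},{"grip":0.03,"x":0,"y":0,"z":0,"yaw":0},{"grip":0.03,"x":0,"y":0,"z":-0.03,"yaw":0},{"grip":0.04,"x":0,"y":0,"z":-0.07,"yaw":0}]' 15
python3 -m crank '[{"grip":0.04,"x":0,"y":0,"z":-0.04,"yaw":0},{"grip":0.04,"x":0,"y":0,"z":-0.07,"yaw":0.06},{"grip":0.04,"x":0,"y":0,"z":-0.07,"yaw":0.14},{"grip":0.04,"x":0,"y":0,"z":-0.07,"yaw":0.25},{"grip":0.04,"x":0,"y":0,"z":-0.07,"yaw":0.25}]' 15
python3 -m crank '[{"grip":0.04,"x":0.003,"y":0.037,"z":0,"yaw":0},{"grip":0.04,"x":0.006,"y":0.075,"z":0,"yaw":0},{"grip":0.04,"x":0.009,"y":0.113,"z":0,"yaw":0},{"grip":0.04,"x":0.012,"y":0.15,"z":0,"yaw":0},{"grip":0.04,"x":0.015,"y":0.189,"z":0,"yaw":0}]' 15
python3 -m crank '[{"grip":0.04,"x":0.003,"y":0.037,"z":0,"yaw":0},{"grip":0.04,"x":0.006,"y":0.075,"z":0,"yaw":0},{"grip":0.04,"x":0.009,"y":0.113,"z":0,"yaw":0},{"grip":0.04,"x":0.012,"y":0.15,"z":0,"yaw":0},{"grip":0.04,"x":0.016,"y":0.189,"z":0,"yaw":0}]' 15
python3 -m crank '[{"grip":0.04,"x":0,"y":0,"z":0.03,"yaw":0},{"grip":0.04,"x":0,"y":0,"z":0.07,"yaw":0},{"grip":0.04,"x":0,"y":0,"z":0.1,"yaw":0},{"grip":0.04,"x":0,"y":0,"z":0.1,"yaw":0},{"grip":0.04,"x":0,"y":0,"z":0.1,"yaw":0}]' 15
python3 -c "
from h import *
print(tool((554.9,81.8,47),180))"
```

```text
time_s: 12.9
ee_pos: [589.7, -297.2, 32.0]
ee_rot: [-179.9, 0.1, -165.5]
force: [-0.5, 0.4, -0.9]
gripper_width: 17.3
gripper_force: 15.0
time_s: 13.32
ee_pos: [586.4, -295.7, 97.8]
ee_rot: [179.7, -0.4, -165.6]
force: [1.0, -1.0, -1.0]
gripper_width: 34.2
gripper_force: 0.0
time_s: 13.73
ee_pos: [588.9, -297.1, 171.9]
ee_rot: [-179.9, 0.1, -180.0]
force: [0.3, -0.2, -0.9]
gripper_width: 40.1
gripper_force: 0.0
time_s: 14.15
ee_pos: [572.7, -106.6, 170.3]
ee_rot: [180.0, -0.0, -179.7]
force: [0.3, 0.4, -1.0]
gripper_width: 40.1
gripper_force: 0.0
time_s: 14.57
ee_pos: [556.4, 82.5, 170.4]
ee_rot: [-180.0, 0.0, -179.7]
force: [0.7, -0.5, 0.1]
gripper_width: 39.8
gripper_force: 0.0
time_s: 14.98
ee_pos: [555.9, 80.9, 69.5]
ee_rot: [-180.0, -0.2, -179.8]
force: [1.4, -0.5, 1.1]
gripper_width: 40.2
gripper_force: 0.0
{'x': np.float64(0.0009), 'y': np.float64(0.0009), 'z': np.float64(0.0225), 'yaw': np.float64(0.0041)}
```

```bash

python3 -m crank '[{"grip":0.04,"x":0.001,"y":0.001,"z":0.012,"yaw":0},{"grip":0.04,"x":0.001,"y":0.001,"z":0.022,"yaw":0},{"grip":0.01,"x":0.001,"y":0.001,"z":0.022,"yaw":0},{"grip":0.01,"x":0.001,"y":0.001,"z":0.022,"yaw":0},{"grip":0.01,"x":0.001,"y":0.001,"z":0.022,"yaw":0}]' 15
python3 -m crank '[{"grip":0.01,"x":0,"y":0,"z":0,"yaw":0},{"grip":0.01,"x":0,"y":0,"z":-0.02,"yaw":0},{"grip":0.01,"x":0,"y":0,"z":-0.06,"yaw":0},{"grip":0.01,"x":0,"y":0,"z":-0.1,"yaw":0},{"grip":0.01,"x":0,"y":0,"z":-0.12,"yaw":0}]' 15
python3 -m crank '[{"grip":0.01,"x":-0.004,"y":-0.032,"z":0,"yaw":0},{"grip":0.01,"x":-0.009,"y":-0.064,"z":0,"yaw":0},{"grip":0.01,"x":-0.013,"y":-0.096,"z":0,"yaw":0},{"grip":0.01,"x":-0.018,"y":-0.128,"z":0,"yaw":0},{"grip":0.01,"x":-0.022,"y":-0.158,"z":0,"yaw":0}]' 15
python3 -m crank '[{"grip":0.01,"x":-0.004,"y":-0.032,"z":0,"yaw":-0.05},{"grip":0.01,"x":-0.009,"y":-0.064,"z":0,"yaw":-0.1},{"grip":0.01,"x":-0.013,"y":-0.096,"z":0,"yaw":-0.15},{"grip":0.01,"x":-0.018,"y":-0.128,"z":0,"yaw":-0.2},{"grip":0.01,"x":-0.022,"y":-0.157,"z":0,"yaw":-0.25}]' 15
python3 -m crank '[{"grip":0.01,"x":0,"y":0,"z":0.03,"yaw":0},{"grip":0.01,"x":0,"y":0,"z":0.06,"yaw":0},{"grip":0.01,"x":0,"y":0,"z":0.09,"yaw":0},{"grip":0.01,"x":0,"y":0,"z":0.1,"yaw":0},{"grip":0.01,"x":0,"y":0,"z":0.1,"yaw":0}]' 15
python3 -c "
from h import *
print(tool((599,-233,29),194.3))"
```

```text
time_s: 15.4
ee_pos: [556.7, 81.9, 49.6]
ee_rot: [180.0, 0.1, -179.9]
force: [0.1, 0.9, -0.1]
gripper_width: 23.1
gripper_force: 0.0
time_s: 15.82
ee_pos: [557.9, 82.2, 173.7]
ee_rot: [179.9, 0.4, -179.9]
force: [0.8, 0.6, 0.1]
gripper_width: 16.9
gripper_force: 15.0
time_s: 16.23
ee_pos: [578.4, -77.7, 169.2]
ee_rot: [-180.0, 0.1, -179.9]
force: [0.9, -0.5, -0.6]
gripper_width: 17.0
gripper_force: 15.0
time_s: 16.65
ee_pos: [600.6, -235.0, 169.0]
ee_rot: [-180.0, 0.0, -165.4]
force: [0.9, -0.1, -0.4]
gripper_width: 17.1
gripper_force: 15.0
time_s: 17.07
ee_pos: [598.7, -232.2, 65.8]
ee_rot: [179.8, -0.3, -165.6]
force: [-0.9, 0.6, -0.6]
gripper_width: 17.2
gripper_force: 15.0
{'x': np.float64(-0.0003), 'y': np.float64(-0.001), 'z': np.float64(0.0368), 'yaw': np.float64(0.0026)}
```

```bash

python3 -m crank '[{"grip":0.01,"x":0,"y":-0.001,"z":0.02,"yaw":0},{"grip":0.01,"x":0,"y":-0.001,"z":0.033,"yaw":0},{"grip":0.01,"x":0,"y":-0.001,"z":0.036,"yaw":0},{"grip":0.01,"x":0,"y":-0.001,"z":0.0375,"yaw":0},{"grip":0.01,"x":0,"y":-0.001,"z":0.0375,"yaw":0}]' 15
python3 -m crank '[{"grip":0.03,"x":0,"y":0,"z":0,"yaw":0},{"grip":0.03,"x":0,"y":0,"z":0,"yaw":0},{"grip":0.03,"x":0,"y":0,"z":0,"yaw":0},{"grip":0.03,"x":0,"y":0,"z":-0.03,"yaw":0},{"grip":0.04,"x":0,"y":0,"z":-0.07,"yaw":0}]' 15
python3 -m crank '[{"grip":0.04,"x":0,"y":0,"z":-0.04,"yaw":0},{"grip":0.04,"x":0,"y":0,"z":-0.07,"yaw":0.06},{"grip":0.04,"x":0,"y":0,"z":-0.07,"yaw":0.14},{"grip":0.04,"x":0,"y":0,"z":-0.07,"yaw":0.25},{"grip":0.04,"x":0,"y":0,"z":-0.07,"yaw":0.25}]' 15
python3 -m crank '[{"grip":0.04,"x":0.02,"y":-0.013,"z":0,"yaw":0},{"grip":0.04,"x":0.045,"y":-0.027,"z":0,"yaw":0},{"grip":0.04,"x":0.07,"y":-0.037,"z":0,"yaw":0},{"grip":0.04,"x":0.07,"y":-0.037,"z":0,"yaw":0},{"grip":0.04,"x":0.07,"y":-0.037,"z":0,"yaw":0}]' 15
python3 -c "
from h import *
print(state()['ee_pos'],state()['ee_rot']);m,im=snap('wrist','w6')
for b in blobs(im,(10,110,80),(28,255,255),30): print(b[0],w(m,[b[1:3]],8).round(1),b[1:3])
for b in blobs(im,(0,120,90),(8,255,255),30): print('red',b[0],w(m,[b[1:3]],24).round(1),b[1:3])"
```

```text
time_s: 17.48
ee_pos: [601.9, -234.1, 32.5]
ee_rot: [-179.9, 0.1, -165.5]
force: [0.3, -0.7, -1.2]
gripper_width: 16.8
gripper_force: 15.0
time_s: 17.9
ee_pos: [598.4, -232.9, 98.4]
ee_rot: [179.7, -0.4, -165.5]
force: [1.4, -0.2, -0.0]
gripper_width: 34.0
gripper_force: 0.0
time_s: 18.32
ee_pos: [601.1, -234.0, 172.4]
ee_rot: [-180.0, 0.1, -180.0]
force: [-0.2, -0.5, 0.5]
gripper_width: 39.7
gripper_force: 0.0
time_s: 18.73
ee_pos: [529.9, -271.5, 171.0]
ee_rot: [180.0, -0.0, -179.9]
force: [0.4, 1.4, -1.1]
gripper_width: 40.2
gripper_force: 0.0
[ 529.90314325 -271.47697511  171.04719828] [ 1.79980008e+02 -4.00587540e-03 -1.79854442e+02]
765.5 [[ 438.7 -351.3]] (168.93947311125623, 81.28848247332897)
707.0 [[ 475.5 -189.8]] (339.76166902404526, 122.0926449787836)
696.5 [[ 473.2 -287.7]] (237.61139028475708, 119.27973199329982)
474.0 [[ 628.6 -173.2]] (345.5045710267229, 267.1895218002813)
194.0 [[ 632.4 -371. ]] (162.00429553264604, 269.81099656357384)
red 370.0 [[576.4 -79.2]] (447.8022522522522, 227.17477477477476)
red 170.0 [[ 588.5 -297. ]] (228.63823529411764, 238.09117647058824)
red 118.5 [[ 642.1 -284.3]] (241.78199718706045, 286.1392405063291)
red 45.0 [[ 597.4 -237.6]] (288.00740740740736, 246.5296296296296)
```

View pics/w6.png

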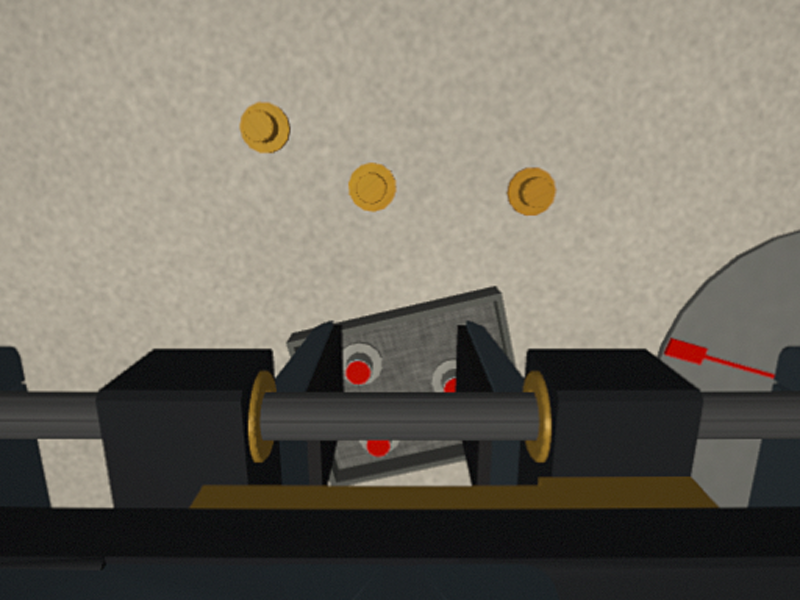

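All three red-topped seals stand in the tray, at (358,372), (378,446) and (452,386). The blanks are at (265,127), (372,187) and (531,191). I'll pick the middle blank first.

```bash

python3 -m crank '[{"grip":0.045,"x":0.028,"y":-0.008,"z":0.02,"yaw":0},{"grip":0.045,"x":0.056,"y":-0.016,"z":0.05,"yaw":0},{"grip":0.045,"x":0.056,"y":-0.016,"z":0.08,"yaw":0},{"grip":0.045,"x":0.056,"y":-0.016,"z":0.1,"yaw":0},{"grip":0.045,"x":0.056,"y":-0.016,"z":0.1,"yaw":0}]' 15
python3 -m crank '[{"grip":0.045,"x":0,"y":0,"z":0.01,"yaw":0},{"grip":0.045,"x":0,"y":0,"z":0.02,"yaw":0},{"grip":0.045,"x":0,"y":0,"z":0.02,"yaw":0},{"grip":0.045,"x":0,"y":0,"z":0.02,"yaw":0},{"grip":0.045,"x":0,"y":0,"z":0.02,"yaw":0}]' 15
python3 -c "
from h import *
print(tool((473.2,-287.7,24),180))"
```

```text
time_s: 19.2
ee_pos: [473.0, -285.3, 66.9]
ee_rot: [179.7, -0.4, -179.8]
force: [-1.0, 1.8, -0.6]
gripper_width: 44.9
gripper_force: 0.0
time_s: 19.62
ee_pos: [475.7, -287.4, 51.6]
ee_rot: [-180.0, 0.1, -179.8]
force: [-0.2, 0.1, -0.7]
gripper_width: 45.1
gripper_force: 0.0
{'x': np.float64(0.0026), 'y': np.float64(-0.0003), 'z': np.float64(0.0276), 'yaw': np.float64(0.0027)}
```

```bash

python3 -m crank '[{"grip":0.045,"x":0.001,"y":0,"z":0.012,"yaw":0},{"grip":0.045,"x":0.001,"y":0,"z":0.022,"yaw":0},{"grip":0.045,"x":0.001,"y":0,"z":0.022,"yaw":0},{"grip":0.045,"x":0.001,"y":0,"z":0.022,"yaw":0},{"grip":0.045,"x":0.001,"y":0,"z":0.022,"yaw":0}]' 15
python3 -m crank '[{"grip":0.045,"x":0,"y":0,"z":0,"yaw":0},{"grip":0.045,"x":0,"y":0,"z":0,"yaw":0},{"grip":0.045,"x":0,"y":0,"z":0,"yaw":0},{"grip":0.045,"x":0,"y":0,"z":0,"yaw":0},{"grip":0.045,"x":0,"y":0,"z":0,"yaw":0}]' 15
python3 -c "
from h import *
print(tool((473.2,-287.7,24),180))"
```

```text
time_s: 20.03
ee_pos: [474.2, -287.3, 29.3]
ee_rot: [-180.0, 0.0, -179.9]
force: [0.2, 0.2, -0.6]
gripper_width: 44.6
gripper_force: 0.0
time_s: 20.45
ee_pos: [474.0, -287.2, 29.1]
ee_rot: [-180.0, 0.0, -179.9]
force: [0.5, -0.6, 0.8]
gripper_width: 44.9
gripper_force: 0.0
{'x': np.float64(0.0008), 'y': np.float64(-0.0005), 'z': np.float64(0.0051), 'yaw': np.float64(0.0022)}
```

```bash

python3 -m crank '[{"grip":0.045,"x":0.0008,"y":-0.0005,"z":0.005,"yaw":0},{"grip":0.045,"x":0.0008,"y":-0.0005,"z":0.005,"yaw":0},{"grip":0.01,"x":0.0008,"y":-0.0005,"z":0.005,"yaw":0},{"grip":0.01,"x":0.0008,"y":-0.0005,"z":0.005,"yaw":0},{"grip":0.01,"x":0.0008,"y":-0.0005,"z":0.005,"yaw":0}]' 15
python3 -m crank '[{"grip":0.01,"x":0,"y":0,"z":0,"yaw":0},{"grip":0.01,"x":0,"y":0,"z":-0.025,"yaw":0},{"grip":0.01,"x":0,"y":0,"z":-0.065,"yaw":0},{"grip":0.01,"x":0,"y":0,"z":-0.105,"yaw":0},{"grip":0.01,"x":0,"y":0,"z":-0.145,"yaw":0}]' 15
python3 -m crank '[{"grip":0.01,"x":-0.008,"y":0.037,"z":0,"yaw":0},{"grip":0.01,"x":-0.016,"y":0.074,"z":0,"yaw":0},{"grip":0.01,"x":-0.024,"y":0.11,"z":0,"yaw":0},{"grip":0.01,"x":-0.032,"y":0.147,"z":0,"yaw":0},{"grip":0.01,"x":-0.041,"y":0.184,"z":0,"yaw":0}]' 15
python3 -m crank '[{"grip":0.01,"x":-0.008,"y":0.037,"z":0,"yaw":0},{"grip":0.01,"x":-0.016,"y":0.074,"z":0,"yaw":0},{"grip":0.01,"x":-0.024,"y":0.11,"z":0,"yaw":0},{"grip":0.01,"x":-0.032,"y":0.147,"z":0,"yaw":0},{"grip":0.01,"x":-0.041,"y":0.185,"z":0,"yaw":0}]' 15
python3 -m crank '[{"grip":0.01,"x":0,"y":0,"z":0.03,"yaw":0},{"grip":0.01,"x":0,"y":0,"z":0.06,"yaw":0},{"grip":0.01,"x":0,"y":0,"z":0.09,"yaw":0},{"grip":0.01,"x":0,"y":0,"z":0.1,"yaw":0},{"grip":0.01,"x":0,"y":0,"z":0.1,"yaw":0}]' 15
python3 -m crank '[{"grip":0.01,"x":0,"y":0,"z":0,"yaw":0},{"grip":0.01,"x":0,"y":0,"z":0,"yaw":0},{"grip":0.01,"x":0,"y":0,"z":0,"yaw":0},{"grip":0.01,"x":0,"y":0,"z":0,"yaw":0},{"grip":0.01,"x":0,"y":0,"z":0,"yaw":0}]' 15
python3 -c "
from h import *
print(tool((555.2,81.5,48),180))"
```

```text
time_s: 20.87
ee_pos: [473.2, -287.7, 23.9]
ee_rot: [180.0, 0.0, -179.9]
force: [0.2, -0.3, -0.3]
gripper_width: 27.6
gripper_force: 0.0
time_s: 21.28
ee_pos: [472.6, -287.3, 170.3]
ee_rot: [180.0, -0.1, -179.9]
force: [0.6, -0.8, -0.9]
gripper_width: 16.3
gripper_force: 15.0
time_s: 21.7
ee_pos: [513.5, -101.9, 169.1]
ee_rot: [180.0, 0.0, -179.9]
force: [0.5, 0.1, -0.6]
gripper_width: 15.9
gripper_force: 15.0
time_s: 22.12
ee_pos: [554.0, 83.2, 169.0]
ee_rot: [-180.0, -0.0, -179.9]
force: [0.6, -0.5, -0.4]
gripper_width: 15.8
gripper_force: 15.0
time_s: 22.53
ee_pos: [552.2, 81.3, 66.4]
ee_rot: [-180.0, -0.4, -179.9]
force: [-0.5, -0.7, -0.4]
gripper_width: 16.2
gripper_force: 15.0
time_s: 22.95
ee_pos: [555.0, 81.4, 70.1]
ee_rot: [180.0, 0.1, -179.9]
force: [-0.0, 0.3, -0.3]
gripper_width: 16.0
gripper_force: 15.0
{'x': np.float64(-0.0002), 'y': np.float64(0.0), 'z': np.float64(0.0221), 'yaw': np.float64(0.0019)}
```

```bash
python3 -c "
from h import *
m,im=snap('wrist','w7'); cv2.imwrite('pics/w7c.png',cv2.resize(im[100:330,100:410][:,:,::-1],(800,594),interpolation=cv2.INTER_CUBIC))"
```

```text
(no output)
```

View pics/w7c.png

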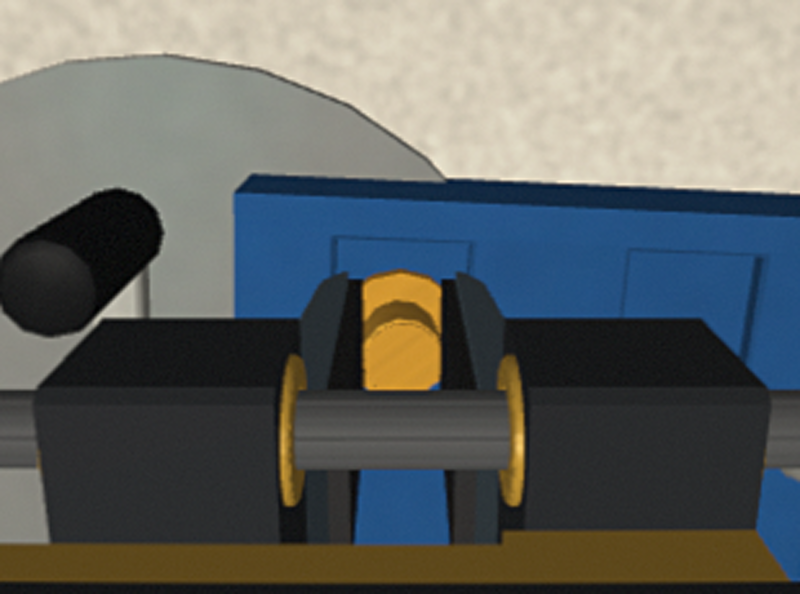

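The blank hangs upright between the pads at (402,345) and lines up with nest 0. I'll lower it in.

```bash

python3 -m crank '[{"grip":0.01,"x":0,"y":0,"z":0.008,"yaw":0},{"grip":0.01,"x":0,"y":0,"z":0.015,"yaw":0},{"grip":0.01,"x":0,"y":0,"z":0.019,"yaw":0},{"grip":0.01,"x":0,"y":0,"z":0.022,"yaw":0},{"grip":0.01,"x":0,"y":0,"z":0.022,"yaw":0}]' 15
python3 -m crank '[{"grip":0.01,"x":0,"y":0,"z":0,"yaw":0},{"grip":0.01,"x":0,"y":0,"z":0,"yaw":0},{"grip":0.01,"x":0,"y":0,"z":0,"yaw":0},{"grip":0.01,"x":0,"y":0,"z":0,"yaw":0},{"grip":0.01,"x":0,"y":0,"z":0,"yaw":0}]' 15
python3 -m crank '[{"grip":0.04,"x":0,"y":0,"z":0,"yaw":0},{"grip":0.04,"x":0,"y":0,"z":0,"yaw":0},{"grip":0.04,"x":0,"y":0,"z":0,"yaw":0},{"grip":0.04,"x":0,"y":0,"z":0,"yaw":0},{"grip":0.04,"x":0,"y":0,"z":-0.03,"yaw":0}]' 15
python3 -m crank '[{"grip":0.04,"x":0,"y":0,"z":-0.04,"yaw":0},{"grip":0.04,"x":0,"y":0,"z":-0.08,"yaw":0},{"grip":0.04,"x":0,"y":-0.03,"z":-0.09,"yaw":0},{"grip":0.04,"x":-0.03,"y":-0.05,"z":-0.09,"yaw":0},{"grip":0.04,"x":-0.03,"y":-0.05,"z":-0.09,"yaw":0}]' 15
python3 -c "
from h import *
m,im=snap('wrist','w8'); print(tool((475.5,-189.8,170),180))
from fit import T
p=np.load('fx.npy')
for b in blobs(im,(10,110,80),(28,255,255),30): print(b[0],w(m,[b[1:3]],36).round(1),b[1:3])
cv2.imwrite('pics/w8c.png',cv2.resize(im[20:250,100:410][:,:,::-1],(800,594),interpolation=cv2.INTER_CUBIC))
"
```

```text
time_s: 23.42
ee_pos: [556.5, 80.9, 49.3]
ee_rot: [-180.0, 0.3, -179.8]
force: [-1.0, -4.0, 16.0]
gripper_width: 16.9
gripper_force: 15.0
time_s: 23.83
ee_pos: [556.5, 80.9, 49.4]
ee_rot: [-180.0, 0.3, -179.8]
force: [-1.3, -4.0, 16.0]
gripper_width: 16.8
gripper_force: 15.0
time_s: 24.25
ee_pos: [550.1, 81.1, 71.8]
ee_rot: [-179.9, -0.7, -179.9]
force: [0.2, 0.6, -0.3]
gripper_width: 39.9
gripper_force: 0.0
time_s: 24.67
ee_pos: [588.8, 28.7, 168.1]
ee_rot: [-179.9, 0.4, -180.0]
force: [1.4, -0.4, -0.3]
gripper_width: 40.0
gripper_force: 0.0
{'x': np.float64(0.1106), 'y': np.float64(-0.2199), 'z': np.float64(-0.0033), 'yaw': np.float64(-0.0002)}
4795.5 [[728.3  77. ]] (302.0413234629687, 316.62457859799116)
901.5 [[ 479.5 -167.6]] (18.490848585690514, 55.90460343871325)
796.5 [[554.9  80.6]] (313.5605775266792, 146.3124084536514)
519.0 [[672.  116.9]] (345.2639691714836, 266.73314065510596)
495.0 [[672.3 -58.3]] (165.34612794612795, 266.6727272727273)
```

View pics/w8c.png

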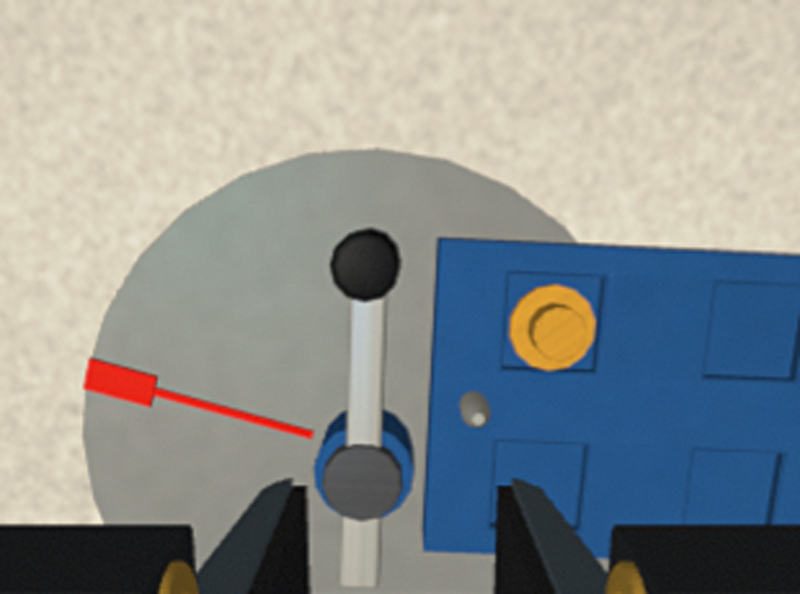

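Blank 0 lies inside nest 0, at (553,328). The red mark is at (120,383) and the knob at (366,265). I'll go to the blank near (475,-190).

```bash

python3 -m crank '[{"grip":0.045,"x":0.018,"y":-0.036,"z":0,"yaw":0},{"grip":0.045,"x":0.036,"y":-0.072,"z":0,"yaw":0},{"grip":0.045,"x":0.054,"y":-0.108,"z":0,"yaw":0},{"grip":0.045,"x":0.072,"y":-0.144,"z":0,"yaw":0},{"grip":0.045,"x":0.09,"y":-0.18,"z":0,"yaw":0}]' 15
python3 -m crank '[{"grip":0.045,"x":0.01,"y":-0.02,"z":0.02,"yaw":0},{"grip":0.045,"x":0.02,"y":-0.039,"z":0.04,"yaw":0},{"grip":0.045,"x":0.02,"y":-0.039,"z":0.07,"yaw":0},{"grip":0.045,"x":0.02,"y":-0.039,"z":0.08,"yaw":0},{"grip":0.045,"x":0.02,"y":-0.039,"z":0.08,"yaw":0}]' 15
python3 -m crank '[{"grip":0.045,"x":0,"y":0,"z":0,"yaw":0},{"grip":0.045,"x":0,"y":0,"z":0,"yaw":0},{"grip":0.045,"x":0,"y":0,"z":0,"yaw":0},{"grip":0.045,"x":0,"y":0,"z":0,"yaw":0},{"grip":0.045,"x":0,"y":0,"z":0,"yaw":0}]' 15
python3 -c "
from h import *
m,im=snap('wrist','w9'); print(tool((475.5,-189.8,24),180),state()['ee_pos'])
for b in blobs(im,(10,110,80),(28,255,255),100): print(b[0],w(m,[b[1:3]],8).round(1),b[1:3])
"
```

```text
time_s: 25.13
ee_pos: [493.0, -149.0, 165.9]
ee_rot: [179.9, -0.1, -179.8]
force: [0.6, -0.9, 0.2]
gripper_width: 45.4
gripper_force: 0.0
time_s: 25.55
ee_pos: [472.4, -186.2, 84.0]
ee_rot: [179.8, -0.4, -179.9]
force: [-0.0, 0.2, 0.4]
gripper_width: 44.8
gripper_force: 0.0
time_s: 25.97
ee_pos: [475.6, -187.5, 87.8]
ee_rot: [-180.0, 0.1, -179.8]
force: [0.8, -0.5, 0.6]
gripper_width: 45.0
gripper_force: 0.0
{'x': np.float64(-0.0), 'y': np.float64(-0.0022), 'z': np.float64(0.0636), 'yaw': np.float64(0.0027)} [ 475.38060113 -187.54454865   87.62421624]
1326.5 [[ 438.1 -351.1]] (30.212212589521297, 150.83729111697448)
1095.0 [[ 474.6 -188.7]] (252.66331811263316, 199.71613394216132)
485.5 [[ 530.6 -106.8]] (355.347751458977, 267.47923103329896)
183.5 [[ 534.3 -269.3]] (151.72842870118072, 270.9509536784741)
```

```bash

python3 -m crank '[{"grip":0.045,"x":0,"y":-0.002,"z":0.03,"yaw":0},{"grip":0.045,"x":0,"y":-0.002,"z":0.055,"yaw":0},{"grip":0.045,"x":0,"y":-0.002,"z":0.063,"yaw":0},{"grip":0.045,"x":0,"y":-0.002,"z":0.063,"yaw":0},{"grip":0.045,"x":0,"y":-0.002,"z":0.063,"yaw":0}]' 15
python3 -m crank '[{"grip":0.045,"x":0,"y":0,"z":0,"yaw":0},{"grip":0.01,"x":0,"y":0,"z":0,"yaw":0},{"grip":0.01,"x":0,"y":0,"z":0,"yaw":0},{"grip":0.01,"x":0,"y":0,"z":0,"yaw":0},{"grip":0.01,"x":0,"y":0,"z":0,"yaw":0}]' 15
python3 -m crank '[{"grip":0.01,"x":0,"y":0,"z":0,"yaw":0},{"grip":0.01,"x":0,"y":0,"z":-0.025,"yaw":0},{"grip":0.01,"x":0,"y":0,"z":-0.065,"yaw":0},{"grip":0.01,"x":0,"y":0,"z":-0.105,"yaw":0},{"grip":0.01,"x":0,"y":0,"z":-0.145,"yaw":0}]' 15
python3 -m crank '[{"grip":0.01,"x":-0.008,"y":0.034,"z":0,"yaw":0},{"grip":0.01,"x":-0.016,"y":0.068,"z":0,"yaw":0},{"grip":0.01,"x":-0.024,"y":0.102,"z":0,"yaw":0},{"grip":0.01,"x":-0.032,"y":0.137,"z":0,"yaw":0},{"grip":0.01,"x":-0.041,"y":0.171,"z":0,"yaw":0}]' 15
python3 -m crank '[{"grip":0.01,"x":-0.008,"y":0.034,"z":0,"yaw":0},{"grip":0.01,"x":-0.016,"y":0.068,"z":0,"yaw":0},{"grip":0.01,"x":-0.024,"y":0.102,"z":0,"yaw":0},{"grip":0.01,"x":-0.032,"y":0.137,"z":0,"yaw":0},{"grip":0.01,"x":-0.042,"y":0.172,"z":0,"yaw":0}]' 15
python3 -m crank '[{"grip":0.01,"x":0,"y":0,"z":0.03,"yaw":0},{"grip":0.01,"x":0,"y":0,"z":0.06,"yaw":0},{"grip":0.01,"x":0,"y":0,"z":0.09,"yaw":0},{"grip":0.01,"x":0,"y":0,"z":0.1,"yaw":0},{"grip":0.01,"x":0,"y":0,"z":0.1,"yaw":0}]' 15
python3 -m crank '[{"grip":0.01,"x":0,"y":0,"z":0,"yaw":0},{"grip":0.01,"x":0,"y":0,"z":0,"yaw":0},{"grip":0.01,"x":0,"y":0,"z":0,"yaw":0},{"grip":0.01,"x":0,"y":0,"z":0,"yaw":0},{"grip":0.01,"x":0,"y":0,"z":0,"yaw":0}]' 15
python3 -c "
from h import *
print(tool((558,153.5,48),180))"
```

```text
time_s: 26.43
ee_pos: [475.2, -189.8, 24.3]
ee_rot: [180.0, 0.0, -179.9]
force: [-1.2, 0.2, 0.5]
gripper_width: 45.1
gripper_force: 0.0
time_s: 26.85
ee_pos: [475.2, -189.8, 24.5]
ee_rot: [-180.0, 0.1, -179.9]
force: [0.5, -0.4, 0.6]
gripper_width: 21.4
gripper_force: 0.0
time_s: 27.27
ee_pos: [474.2, -189.4, 170.3]
ee_rot: [180.0, -0.1, -179.9]
force: [1.2, -1.5, -0.5]
gripper_width: 17.2
gripper_force: 15.0
time_s: 27.68
ee_pos: [515.2, -17.0, 169.0]
ee_rot: [180.0, -0.0, -179.9]
force: [-0.1, 0.0, -0.6]
gripper_width: 16.9
gripper_force: 15.0
time_s: 28.1
ee_pos: [556.7, 155.2, 168.8]
ee_rot: [-180.0, -0.0, -179.9]
force: [0.6, 0.5, -1.1]
gripper_width: 17.1
gripper_force: 15.0
time_s: 28.52
ee_pos: [555.0, 153.0, 66.2]
ee_rot: [-179.9, -0.4, -179.9]
force: [0.4, -0.2, 0.1]
gripper_width: 17.3
gripper_force: 15.0
time_s: 28.93
ee_pos: [557.8, 153.5, 70.2]
ee_rot: [180.0, 0.1, -179.9]
force: [-0.3, -0.5, 0.2]
gripper_width: 17.1
gripper_force: 15.0
{'x': np.float64(-0.0002), 'y': np.float64(-0.0001), 'z': np.float64(0.0222), 'yaw': np.float64(0.002)}
```

```bash

python3 -m crank '[{"grip":0.01,"x":0,"y":0,"z":0.008,"yaw":0},{"grip":0.01,"x":0,"y":0,"z":0.015,"yaw":0},{"grip":0.01,"x":0,"y":0,"z":0.019,"yaw":0},{"grip":0.01,"x":0,"y":0,"z":0.0215,"yaw":0},{"grip":0.01,"x":0,"y":0,"z":0.0215,"yaw":0}]' 15
python3 -m crank '[{"grip":0.01,"x":0,"y":0,"z":0,"yaw":0},{"grip":0.04,"x":0,"y":0,"z":0,"yaw":0},{"grip":0.04,"x":0,"y":0,"z":0,"yaw":0},{"grip":0.04,"x":0,"y":0,"z":0,"yaw":0},{"grip":0.04,"x":0,"y":0,"z":0,"yaw":0}]' 15
python3 -m crank '[{"grip":0.04,"x":0,"y":0,"z":-0.03,"yaw":0},{"grip":0.04,"x":0,"y":0,"z":-0.07,"yaw":0},{"grip":0.04,"x":0,"y":0,"z":-0.1,"yaw":0},{"grip":0.04,"x":0,"y":0,"z":-0.12,"yaw":0},{"grip":0.04,"x":0,"y":0,"z":-0.12,"yaw":0}]' 15
python3 -c "
from h import *
m,im=snap('wrist','w10')
for b in blobs(im,(10,110,80),(28,255,255),100): print(b[0],w(m,[b[1:3]],32).round(1),b[1:3])
"
python3 -m crank '[{"grip":0.045,"x":0.008,"y":-0.034,"z":0,"yaw":0},{"grip":0.045,"x":0.016,"y":-0.067,"z":0,"yaw":0},{"grip":0.045,"x":0.024,"y":-0.1,"z":0,"yaw":0},{"grip":0.045,"x":0.032,"y":-0.134,"z":0,"yaw":0},{"grip":0.045,"x":0.04,"y":-0.168,"z":0,"yaw":0}]' 15
python3 -m crank '[{"grip":0.045,"x":0.008,"y":-0.034,"z":0,"yaw":0},{"grip":0.045,"x":0.016,"y":-0.067,"z":0,"yaw":0},{"grip":0.045,"x":0.024,"y":-0.1,"z":0,"yaw":0},{"grip":0.045,"x":0.032,"y":-0.134,"z":0,"yaw":0},{"grip":0.045,"x":0.04,"y":-0.168,"z":0,"yaw":0}]' 15
python3 -m crank '[{"grip":0.045,"x":0.008,"y":-0.034,"z":0,"yaw":0},{"grip":0.045,"x":0.016,"y":-0.067,"z":0.02,"yaw":0},{"grip":0.045,"x":0.024,"y":-0.1,"z":0.04,"yaw":0},{"grip":0.045,"x":0.032,"y":-0.134,"z":0.06,"yaw":0},{"grip":0.045,"x":0.04,"y":-0.168,"z":0.08,"yaw":0}]' 15
python3 -m crank '[{"grip":0.045,"x":0,"y":0,"z":0,"yaw":0},{"grip":0.045,"x":0,"y":0,"z":0,"yaw":0},{"grip":0.045,"x":0,"y":0,"z":0,"yaw":0},{"grip":0.045,"x":0,"y":0,"z":0,"yaw":0},{"grip":0.045,"x":0,"y":0,"z":0,"yaw":0}]' 15
python3 -c "
from h import *
m,im=snap('wrist','w11'); print(tool((438.4,-351.2,24),180),state()['ee_pos'])
for b in blobs(im,(10,110,80),(28,255,255),100): print(b[0],w(m,[b[1:3]],8).round(1),b[1:3])
"
```

```text
time_s: 29.35
ee_pos: [556.5, 153.3, 48.1]
ee_rot: [-180.0, -0.1, -179.9]
force: [-3.0, -1.7, 8.8]
gripper_width: 16.9
gripper_force: 15.0
time_s: 29.77
ee_pos: [557.1, 153.5, 47.0]
ee_rot: [180.0, -0.0, -179.9]
force: [-0.5, 0.3, -0.1]
gripper_width: 39.0
gripper_force: 0.0
time_s: 30.18
ee_pos: [559.9, 154.2, 172.3]
ee_rot: [179.9, 0.5, -179.9]
force: [0.4, 0.5, 0.3]
gripper_width: 39.8
gripper_force: 0.0
4724.0 [[706.1 204.2]] (301.3589119390347, 316.54537115438893)
731.5 [[555.3  82.7]] (176.9013442697653, 176.1330599225336)
717.0 [[556.  154.2]] (253.96513249651326, 176.99023709902372)
506.5 [[648.1 246. ]] (345.32313260941095, 266.8130964132938)
467.5 [[648.2  65.4]] (165.25775401069518, 266.5565062388592)
time_s: 30.65
ee_pos: [515.9, -15.8, 165.5]
ee_rot: [180.0, -0.2, -179.8]
force: [0.3, -0.5, -1.1]
gripper_width: 44.8
gripper_force: 0.0
time_s: 31.07
ee_pos: [476.3, -183.8, 165.6]
ee_rot: [179.9, -0.2, -179.9]
force: [1.0, -0.1, 0.1]
gripper_width: 44.7
gripper_force: 0.0
time_s: 31.48
ee_pos: [436.6, -351.5, 84.8]
ee_rot: [179.9, -0.1, -179.9]
force: [-0.1, 0.3, 0.4]
gripper_width: 44.8
gripper_force: 0.0
time_s: 31.9
ee_pos: [438.9, -349.7, 88.0]
ee_rot: [-180.0, 0.0, -179.8]
force: [-0.5, 0.4, -0.3]
gripper_width: 44.8
gripper_force: 0.0
{'x': np.float64(0.0006), 'y': np.float64(-0.0014), 'z': np.float64(0.0641), 'yaw': np.float64(0.004)} [ 438.91014026 -349.75905396   88.09699963]
1096.5 [[ 437.1 -352.1]] (251.0019759841921, 198.73491412068702)
476.0 [[ 493.8 -268.8]] (355.4439775910364, 267.48214285714283)
179.5 [[ 497.4 -431.5]] (151.68616527390898, 270.64623955431756)
```

```bash

python3 -m crank '[{"grip":0.045,"x":0.001,"y":-0.002,"z":0.03,"yaw":0},{"grip":0.045,"x":0.001,"y":-0.002,"z":0.055,"yaw":0},{"grip":0.045,"x":0.001,"y":-0.002,"z":0.0635,"yaw":0},{"grip":0.045,"x":0.001,"y":-0.002,"z":0.0635,"yaw":0},{"grip":0.045,"x":0.001,"y":-0.002,"z":0.0635,"yaw":0}]' 15
python3 -m crank '[{"grip":0.045,"x":0,"y":0,"z":0,"yaw":0},{"grip":0.01,"x":0,"y":0,"z":0,"yaw":0},{"grip":0.01,"x":0,"y":0,"z":0,"yaw":0},{"grip":0.01,"x":0,"y":0,"z":0,"yaw":0},{"grip":0.01,"x":0,"y":0,"z":0,"yaw":0}]' 15
python3 -m crank '[{"grip":0.01,"x":0,"y":0,"z":0,"yaw":0},{"grip":0.01,"x":0,"y":0,"z":-0.025,"yaw":0},{"grip":0.01,"x":0,"y":0,"z":-0.065,"yaw":0},{"grip":0.01,"x":0,"y":0,"z":-0.105,"yaw":0},{"grip":0.01,"x":0,"y":0,"z":-0.145,"yaw":0}]' 15
python3 -m crank '[{"grip":0.01,"x":-0.012,"y":0.029,"z":0,"yaw":0},{"grip":0.01,"x":-0.024,"y":0.058,"z":0,"yaw":0},{"grip":0.01,"x":-0.036,"y":0.087,"z":0,"yaw":0},{"grip":0.01,"x":-0.048,"y":0.115,"z":0,"yaw":0},{"grip":0.01,"x":-0.059,"y":0.144,"z":0,"yaw":0}]' 15
python3 -m crank '[{"grip":0.01,"x":-0.012,"y":0.029,"z":0,"yaw":0},{"grip":0.01,"x":-0.024,"y":0.058,"z":0,"yaw":0},{"grip":0.01,"x":-0.036,"y":0.087,"z":0,"yaw":0},{"grip":0.01,"x":-0.048,"y":0.115,"z":0,"yaw":0},{"grip":0.01,"x":-0.059,"y":0.144,"z":0,"yaw":0}]' 15
python3 -m crank '[{"grip":0.01,"x":-0.012,"y":0.029,"z":0,"yaw":0},{"grip":0.01,"x":-0.024,"y":0.058,"z":0,"yaw":0},{"grip":0.01,"x":-0.036,"y":0.087,"z":0,"yaw":0},{"grip":0.01,"x":-0.048,"y":0.115,"z":0,"yaw":0},{"grip":0.01,"x":-0.0595,"y":0.143,"z":0,"yaw":0}]' 15
python3 -m crank '[{"grip":0.01,"x":0,"y":0,"z":0.03,"yaw":0},{"grip":0.01,"x":0,"y":0,"z":0.06,"yaw":0},{"grip":0.01,"x":0,"y":0,"z":0.09,"yaw":0},{"grip":0.01,"x":0,"y":0,"z":0.1,"yaw":0},{"grip":0.01,"x":0,"y":0,"z":0.1,"yaw":0}]' 15
python3 -m crank '[{"grip":0.01,"x":0,"y":0,"z":0,"yaw":0},{"grip":0.01,"x":0,"y":0,"z":0,"yaw":0},{"grip":0.01,"x":0,"y":0,"z":0,"yaw":0},{"grip":0.01,"x":0,"y":0,"z":0,"yaw":0},{"grip":0.01,"x":0,"y":0,"z":0,"yaw":0}]' 15
python3 -c "
from h import *
print(tool((615.2,79.2,48),180))"
```

```text
time_s: 32.37
ee_pos: [437.8, -352.6, 24.5]
ee_rot: [-180.0, 0.0, -179.8]
force: [0.1, -0.3, 1.0]
gripper_width: 44.8
gripper_force: 0.0
time_s: 32.78
ee_pos: [437.5, -353.0, 24.5]
ee_rot: [-180.0, 0.0, -179.9]
force: [-0.2, -0.3, -0.4]
gripper_width: 21.0
gripper_force: 0.0
time_s: 33.2
ee_pos: [436.7, -352.4, 170.2]
ee_rot: [179.9, -0.1, -179.9]
force: [0.5, -0.5, -1.5]
gripper_width: 17.0
gripper_force: 15.0
time_s: 33.62
ee_pos: [496.2, -207.3, 169.0]
ee_rot: [180.0, 0.0, -179.9]
force: [0.6, -0.7, -0.4]
gripper_width: 17.2
gripper_force: 15.0
time_s: 34.03
ee_pos: [554.9, -63.1, 168.8]
ee_rot: [-180.0, -0.0, -179.9]
force: [0.7, -0.3, -0.6]
gripper_width: 17.0
gripper_force: 15.0
time_s: 34.45
ee_pos: [614.0, 80.2, 168.7]
ee_rot: [-180.0, -0.0, -179.9]
force: [1.0, -0.4, -1.2]
gripper_width: 16.8
gripper_force: 15.0
time_s: 34.87
ee_pos: [611.5, 78.4, 65.9]
ee_rot: [-180.0, -0.4, -179.9]
force: [-0.3, 0.3, -0.9]
gripper_width: 16.9
gripper_force: 15.0
time_s: 35.28
ee_pos: [614.5, 78.6, 70.3]
ee_rot: [180.0, 0.1, -179.9]
force: [-0.1, 0.4, -0.3]
gripper_width: 17.0
gripper_force: 15.0
{'x': np.float64(-0.0007), 'y': np.float64(0.0006), 'z': np.float64(0.0223), 'yaw': np.float64(0.002)}
```

```bash

python3 -m crank '[{"grip":0.01,"x":-0.0007,"y":0.0006,"z":0.008,"yaw":0},{"grip":0.01,"x":-0.0007,"y":0.0006,"z":0.015,"yaw":0},{"grip":0.01,"x":-0.0007,"y":0.0006,"z":0.019,"yaw":0},{"grip":0.01,"x":-0.0007,"y":0.0006,"z":0.0215,"yaw":0},{"grip":0.01,"x":-0.0007,"y":0.0006,"z":0.0215,"yaw":0}]' 15
python3 -m crank '[{"grip":0.01,"x":0,"y":0,"z":0,"yaw":0},{"grip":0.04,"x":0,"y":0,"z":0,"yaw":0},{"grip":0.04,"x":0,"y":0,"z":0,"yaw":0},{"grip":0.04,"x":0,"y":0,"z":0,"yaw":0},{"grip":0.04,"x":0,"y":0,"z":0,"yaw":0}]' 15
python3 -m crank '[{"grip":0.04,"x":0,"y":0,"z":-0.03,"yaw":0},{"grip":0.04,"x":0,"y":0,"z":-0.07,"yaw":0},{"grip":0.04,"x":0,"y":0,"z":-0.1,"yaw":0},{"grip":0.04,"x":0,"y":0,"z":-0.14,"yaw":0},{"grip":0.04,"x":0,"y":0,"z":-0.14,"yaw":0}]' 15
python3 -c "
from h import *
from fit import T
m,im=snap('wrist','w12')
for b in blobs(im,(10,110,80),(28,255,255),100): print(b[0],w(m,[b[1:3]],32).round(1),b[1:3])
cv2.imwrite('pics/w12c.png',cv2.resize(im[20:250,60:370][:,:,::-1],(800,594),interpolation=cv2.INTER_CUBIC))
"
python3 -m crank '[{"grip":0.06,"x":0.014,"y":0.026,"z":0,"yaw":0},{"grip":0.06,"x":0.028,"y":0.052,"z":0,"yaw":0},{"grip":0.06,"x":0.042,"y":0.078,"z":0,"yaw":0},{"grip":0.06,"x":0.057,"y":0.105,"z":0,"yaw":0},{"grip":0.06,"x":0.072,"y":0.131,"z":0,"yaw":0}]' 15
python3 -m crank '[{"grip":0.06,"x":0.014,"y":0.026,"z":0,"yaw":0.12},{"grip":0.06,"x":0.028,"y":0.052,"z":0,"yaw":0.24},{"grip":0.06,"x":0.042,"y":0.078,"z":0,"yaw":0.36},{"grip":0.06,"x":0.057,"y":0.105,"z":0,"yaw":0.48},{"grip":0.06,"x":0.072,"y":0.131,"z":0,"yaw":0.6}]' 15
python3 -m crank '[{"grip":0.06,"x":0,"y":0,"z":0,"yaw":0.12},{"grip":0.06,"x":0,"y":0,"z":0,"yaw":0.24},{"grip":0.06,"x":0,"y":0,"z":0,"yaw":0.36},{"grip":0.06,"x":0,"y":0,"z":0,"yaw":0.48},{"grip":0.06,"x":0,"y":0,"z":0,"yaw":0.6}]' 15
python3 -m crank '[{"grip":0.06,"x":0,"y":0,"z":0,"yaw":0.12},{"grip":0.06,"x":0,"y":0,"z":0,"yaw":0.24},{"grip":0.06,"x":0,"y":0,"z":0,"yaw":0.36},{"grip":0.06,"x":0,"y":0,"z":0,"yaw":0.48},{"grip":0.06,"x":0,"y":0,"z":0,"yaw":0.6}]' 15
python3 -m crank '[{"grip":0.06,"x":0,"y":0,"z":0,"yaw":0.12},{"grip":0.06,"x":0,"y":0,"z":0,"yaw":0.12},{"grip":0.06,"x":0,"y":0,"z":0,"yaw":0.12},{"grip":0.06,"x":0,"y":0,"z":0,"yaw":0.12},{"grip":0.06,"x":0,"y":0,"z":0,"yaw":0.12}]' 15
python3 -c "
from h import *
m,im=snap('wrist','w13'); print(state()['ee_pos'],state()['ee_rot'])
"
```

```text
time_s: 35.7
ee_pos: [613.8, 79.2, 48.1]
ee_rot: [-180.0, -0.1, -179.9]
force: [-2.3, -0.7, 8.1]
gripper_width: 17.4
gripper_force: 15.0
time_s: 36.12
ee_pos: [614.4, 79.3, 47.0]
ee_rot: [180.0, -0.0, -179.9]
force: [0.1, -0.0, 0.3]
gripper_width: 39.3
gripper_force: 0.0
time_s: 36.53
ee_pos: [618.7, 79.7, 195.7]
ee_rot: [179.9, 0.9, -179.9]
force: [1.0, -0.3, 1.2]
gripper_width: 40.2
gripper_force: 0.0
4746.5 [[783.7 134.6]] (302.28350714561606, 316.5929983496611)
722.5 [[556.8 153.2]] (331.66620530565166, 111.33125720876585)
705.0 [[556.2  81.8]] (256.5014184397163, 110.42671394799054)
621.0 [[613.7  80. ]] (254.51932367149757, 169.8604401502952)
520.0 [[720.7 178.6]] (345.2625, 266.7548076923077)
493.0 [[721.  -16.4]] (165.34347532116294, 266.6470588235294)
time_s: 37.0
ee_pos: [540.8, 210.9, 185.8]
ee_rot: [-180.0, -0.1, -179.9]
force: [0.5, 0.1, -0.2]
gripper_width: 60.0
gripper_force: 0.0
time_s: 37.42
ee_pos: [468.5, 341.8, 185.8]
ee_rot: [-179.9, -0.1, 145.4]
force: [-0.2, 0.4, -0.0]
gripper_width: 60.1
gripper_force: 0.0
time_s: 37.83
ee_pos: [469.2, 340.6, 185.7]
ee_rot: [-179.8, 0.0, 111.1]
force: [-0.0, 0.3, 0.0]
gripper_width: 59.9
gripper_force: 0.0
time_s: 38.25
ee_pos: [469.3, 340.5, 185.7]
ee_rot: [-179.9, 0.1, 76.7]
force: [1.2, 0.7, -0.5]
gripper_width: 59.8
gripper_force: 0.0
time_s: 38.67
ee_pos: [469.8, 340.8, 187.0]
ee_rot: [-180.0, 0.0, 70.2]
force: [-0.2, -0.5, -0.1]
gripper_width: 60.1
gripper_force: 0.0
[469.83569288 340.84880441 187.16544504] [-1.79984549e+02  1.87632882e-02  7.01936338e+01]
```

View pics/w12c.png

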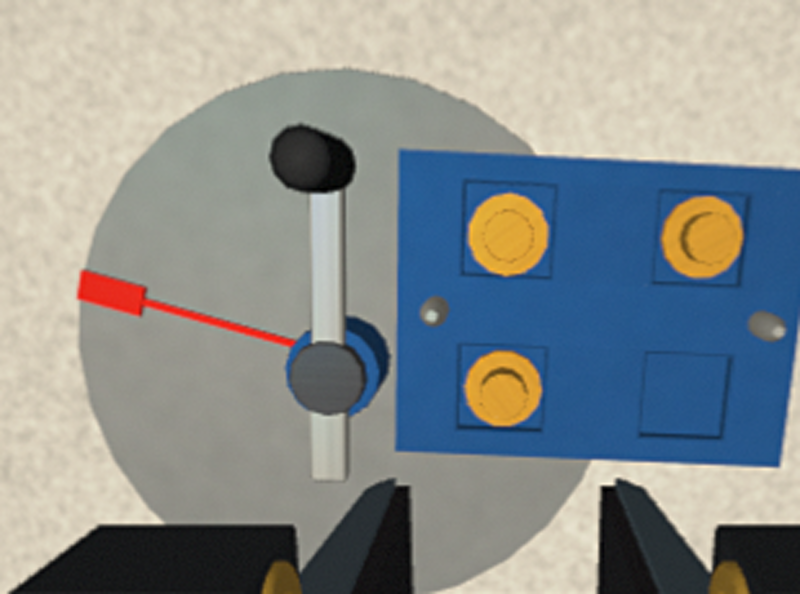

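View pics/w13.png

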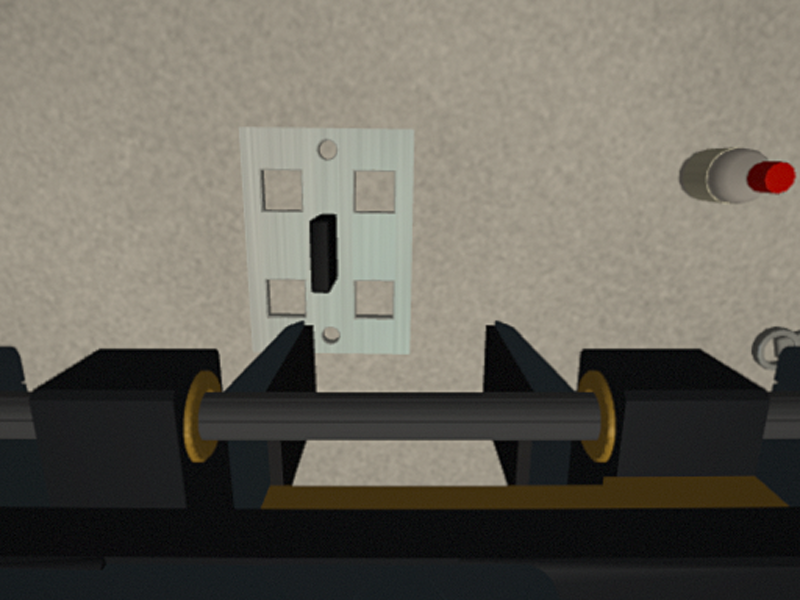

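All three blanks sit inside their nests, at (508,234), (702,237) and (503,388), and the lever is still open. The second picture shows the plate with corners (240,128), (414,129) and (410,354), holes (327,149) and (331,334), and the grip at (323,253). I'll fit the plate pose now.

```bash
cat > pfit.py <<'E'
from h import *; from fit import T
from scipy.optimize import least_squares
m,im=load('w13')
P=np.array([(-55,75,8,240,128),(55,75,8,414,129),(55,-75,8,410,354),(0,62,8,327,149),(0,-62,8,331,334),
(-30,36,8,282,190),(30,36,8,374,191),(-30,-36,8,286,297),(30,-36,8,374,298)],float); uv=P[:,3:]*.64
r=least_squares(lambda p:(proj(m,T(p,P[:,:3]))-uv).ravel(),[460,356,-.35],x_scale=[1,1,.01],loss='soft_l1'); p=r.x
print(p,np.degrees(p[2]),(proj(m,T(p,P[:,:3]))-uv).round(1).tolist())
y=np.degrees(p[2])+90
print(tool((p[0],p[1],100),y))
E
python3 pfit.py
```

```text
[ 4.32623702e+02  3.73778333e+02 -3.58622038e-01] -20.547529232727893 [[-0.7, -1.2], [0.4, -0.4], [0.0, -0.2], [0.1, -0.2], [-0.1, 0.6], [-0.4, 0.0], [0.3, 0.1], [-0.0, 0.7], [0.2, 0.8]]
{'x': np.float64(0.0184), 'y': np.float64(-0.0461), 'z': np.float64(0.0872), 'yaw': np.float64(0.0129)}
```

```bash

python3 -m crank '[{"grip":0.05,"x":0.009,"y":-0.023,"z":0.02,"yaw":0.006},{"grip":0.05,"x":0.0184,"y":-0.046,"z":0.04,"yaw":0.013},{"grip":0.05,"x":0.0184,"y":-0.046,"z":0.07,"yaw":0.013},{"grip":0.05,"x":0.0184,"y":-0.046,"z":0.1,"yaw":0.013},{"grip":0.05,"x":0.0184,"y":-0.046,"z":0.1,"yaw":0.013}]' 30
python3 -m crank '[{"grip":0.05,"x":0,"y":0,"z":0,"yaw":0},{"grip":0.05,"x":0,"y":0,"z":0,"yaw":0},{"grip":0.05,"x":0,"y":0,"z":0,"yaw":0},{"grip":0.05,"x":0,"y":0,"z":0,"yaw":0},{"grip":0.05,"x":0,"y":0,"z":0,"yaw":0}]' 30
python3 -c "
from h import *
m,im=snap('wrist','w14'); print(tool((432.6,373.8,27),69.45))"
```

```text
time_s: 39.13
ee_pos: [429.4, 371.5, 82.3]
ee_rot: [-179.7, 0.6, 69.5]
force: [-0.6, -0.9, -1.0]
gripper_width: 50.1
gripper_force: 0.0
time_s: 39.55
ee_pos: [433.7, 374.3, 88.9]
ee_rot: [179.9, -0.1, 69.4]
force: [-0.3, -0.3, 1.1]
gripper_width: 50.1
gripper_force: 0.0
{'x': np.float64(-0.0008), 'y': np.float64(-0.0008), 'z': np.float64(0.0616), 'yaw': np.float64(-0.0015)}
```

```bash

python3 -m crank '[{"grip":0.05,"x":-0.0008,"y":-0.0008,"z":0.03,"yaw":0},{"grip":0.05,"x":-0.0008,"y":-0.0008,"z":0.055,"yaw":0},{"grip":0.05,"x":-0.0008,"y":-0.0008,"z":0.0615,"yaw":0},{"grip":0.05,"x":-0.0008,"y":-0.0008,"z":0.0615,"yaw":0},{"grip":0.05,"x":-0.0008,"y":-0.0008,"z":0.0615,"yaw":0}]' 40
python3 -m crank '[{"grip":0.005,"x":0,"y":0,"z":0,"yaw":0},{"grip":0.005,"x":0,"y":0,"z":0,"yaw":0},{"grip":0.005,"x":0,"y":0,"z":0,"yaw":0},{"grip":0.005,"x":0,"y":0,"z":0,"yaw":0},{"grip":0.005,"x":0,"y":0,"z":0,"yaw":0}]' 40
python3 -m crank '[{"grip":0.005,"x":0,"y":0,"z":0,"yaw":0},{"grip":0.005,"x":0,"y":0,"z":-0.02,"yaw":0},{"grip":0.005,"x":0,"y":0,"z":-0.05,"yaw":0},{"grip":0.005,"x":0,"y":0,"z":-0.08,"yaw":0},{"grip":0.005,"x":0,"y":0,"z":-0.11,"yaw":0}]' 40
python3 -m crank '[{"grip":0.005,"x":0,"y":0,"z":-0.02,"yaw":0},{"grip":0.005,"x":0,"y":0,"z":-0.035,"yaw":0},{"grip":0.005,"x":0,"y":0,"z":-0.04,"yaw":0},{"grip":0.005,"x":0,"y":0,"z":-0.04,"yaw":0},{"grip":0.005,"x":0,"y":0,"z":-0.04,"yaw":0}]' 40
python3 -c "
from h import *
print(state()['ee_pos'],state()['ee_rot'],tool((586.6,116.4,177),87.8))"
```

```text
time_s: 40.02
ee_pos: [432.4, 373.8, 26.6]
ee_rot: [180.0, -0.0, 69.4]
force: [0.0, -0.2, 0.4]
gripper_width: 50.1
gripper_force: 0.0
time_s: 40.43
ee_pos: [432.1, 373.6, 26.5]
ee_rot: [180.0, -0.1, 69.4]
force: [0.3, 0.7, 0.6]
gripper_width: 19.8
gripper_force: 0.0
time_s: 40.85
ee_pos: [431.3, 372.9, 136.4]
ee_rot: [-179.9, 0.1, 69.4]
force: [0.6, -0.4, -2.9]
gripper_width: 11.8
gripper_force: 40.0
time_s: 41.27
ee_pos: [431.3, 372.9, 174.9]
ee_rot: [-179.9, 0.1, 69.4]
force: [-0.4, 0.4, -3.0]
gripper_width: 11.9
gripper_force: 40.0
[431.29941015 372.91732478 174.85917216] [-1.79943206e+02  9.77196793e-02  6.93737671e+01] {'x': np.float64(-0.1854), 'y': np.float64(0.2357), 'z': np.float64(-0.0021), 'yaw': np.float64(-0.3216)}
```

```bash

python3 -m crank '[{"grip":0.005,"x":-0.015,"y":0.02,"z":0,"yaw":0},{"grip":0.005,"x":-0.035,"y":0.045,"z":0,"yaw":0},{"grip":0.005,"x":-0.055,"y":0.07,"z":0,"yaw":0},{"grip":0.005,"x":-0.075,"y":0.095,"z":0,"yaw":0},{"grip":0.005,"x":-0.095,"y":0.12,"z":0,"yaw":0}]' 40
python3 -m crank '[{"grip":0.005,"x":-0.02,"y":0.025,"z":0,"yaw":-0.06},{"grip":0.005,"x":-0.04,"y":0.05,"z":0,"yaw":-0.12},{"grip":0.005,"x":-0.06,"y":0.075,"z":0,"yaw":-0.18},{"grip":0.005,"x":-0.078,"y":0.1,"z":0,"yaw":-0.25},{"grip":0.005,"x":-0.09,"y":0.116,"z":0,"yaw":-0.32}]' 40
python3 -m crank '[{"grip":0.005,"x":0,"y":0,"z":0.02,"yaw":0},{"grip":0.005,"x":0,"y":0,"z":0.04,"yaw":0},{"grip":0.005,"x":0,"y":0,"z":0.06,"yaw":0},{"grip":0.005,"x":0,"y":0,"z":0.07,"yaw":0},{"grip":0.005,"x":0,"y":0,"z":0.07,"yaw":0}]' 40
python3 -m crank '[{"grip":0.005,"x":0,"y":0,"z":0,"yaw":0},{"grip":0.005,"x":0,"y":0,"z":0,"yaw":0},{"grip":0.005,"x":0,"y":0,"z":0,"yaw":0},{"grip":0.005,"x":0,"y":0,"z":0,"yaw":0},{"grip":0.005,"x":0,"y":0,"z":0,"yaw":0}]' 40
python3 -c "
from h import *
m,im=snap('wrist','w15');print(state()['ee_pos'],state()['ee_rot'],tool((586.6,116.4,57),87.8))"
```

```text
time_s: 41.68
ee_pos: [510.3, 240.6, 173.8]
ee_rot: [-179.8, 0.2, 69.4]
force: [-0.4, 0.6, -3.0]
gripper_width: 12.2
gripper_force: 40.0
time_s: 42.1
ee_pos: [588.0, 114.3, 173.6]
ee_rot: [-179.8, 0.1, 87.8]
force: [-0.3, 0.2, -1.7]
gripper_width: 11.9
gripper_force: 40.0
time_s: 42.52
ee_pos: [584.9, 116.6, 101.8]
ee_rot: [-179.5, 0.1, 87.7]
force: [-0.9, 1.2, -1.9]
gripper_width: 12.1
gripper_force: 40.0
time_s: 42.93
ee_pos: [588.0, 117.3, 106.9]
ee_rot: [179.9, -0.0, 87.7]
force: [0.4, 0.0, -2.2]
gripper_width: 11.9
gripper_force: 40.0
[587.90514595 117.27455257 106.71389153] [ 1.79921513e+02 -2.10149409e-02  8.77195255e+01] {'x': np.float64(-0.0009), 'y': np.float64(-0.0013), 'z': np.float64(0.0497), 'yaw': np.float64(-0.0014)}
```

View pics/w15.png

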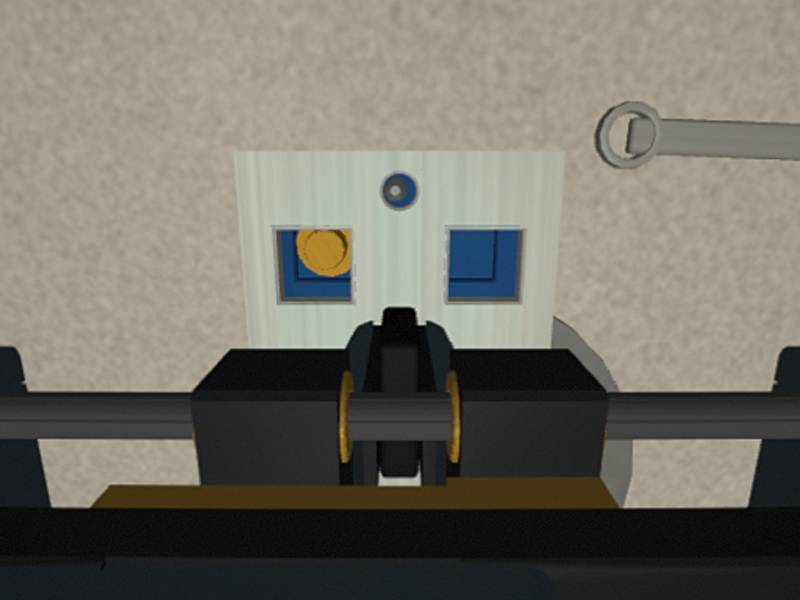

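The pin tip at (396,190) shows through the plate's hole at (399,190), and a blank shows in the left window. I'll check both offsets numerically.

```bash
python3 - <<'E'
from h import *; from fit import T
m,im=load('w15'); p=np.load('fx.npy')
e=np.array([587.9,117.3]); t=np.radians(-2.28)
print('hole seen',w(m,np.array([[399,190.5]])*.64,88.), 'hole from tcp',T([*e,t],(0,62,0)))
print('pin seen',w(m,np.array([[396,190]])*.64,52.),'fit',T(p,(0,62,52)))
c=w(m,np.array([[235,151],[565,151]])*.64,88.); d=c[1]-c[0]; print('plate yaw',np.degrees(np.arctan2(d[1],d[0])),np.hypot(*d),c)
E
```

```text
hole seen [[590.97713833 179.98226826]] hole from tcp [[590.36654634 179.25091726   0.        ]]
pin seen [[589.7634402  178.40140415]] fit [[588.9786547  178.31348606  52.        ]]
plate yaw -2.2531520976879316 109.0227238567229 [[537.37145651 194.9856754 ]
 [646.30989216 190.69947015]]
```

```bash

python3 -m crank '[{"grip":0.005,"x":-0.0012,"y":-0.0012,"z":0.008,"yaw":0},{"grip":0.005,"x":-0.0012,"y":-0.0012,"z":0.016,"yaw":0},{"grip":0.005,"x":-0.0012,"y":-0.0012,"z":0.02,"yaw":0},{"grip":0.005,"x":-0.0012,"y":-0.0012,"z":0.02,"yaw":0},{"grip":0.005,"x":-0.0012,"y":-0.0012,"z":0.02,"yaw":0}]' 40
python3 -m crank '[{"grip":0.005,"x":0,"y":0,"z":0.003,"yaw":0},{"grip":0.005,"x":0,"y":0,"z":0.006,"yaw":0},{"grip":0.005,"x":0,"y":0,"z":0.009,"yaw":0},{"grip":0.005,"x":0,"y":0,"z":0.012,"yaw":0},{"grip":0.005,"x":0,"y":0,"z":0.012,"yaw":0}]' 40
python3 -m crank '[{"grip":0.005,"x":0,"y":0,"z":0.001,"yaw":0},{"grip":0.005,"x":0,"y":0,"z":0.002,"yaw":0},{"grip":0.005,"x":0,"y":0,"z":0.003,"yaw":0},{"grip":0.005,"x":0,"y":0,"z":0.004,"yaw":0},{"grip":0.005,"x":0,"y":0,"z":0.004,"yaw":0}]' 40
python3 -c "
from h import *
m,im=snap('wrist','w16');print(state()['ee_pos'],state()['ee_rot'],tool((586.6,116.4,56.5),87.8))"
```

```text
time_s: 43.4
ee_pos: [586.0, 115.9, 85.2]
ee_rot: [-179.9, 0.0, 87.7]
force: [0.6, 0.7, -2.6]
gripper_width: 11.8
gripper_force: 40.0
time_s: 43.82
ee_pos: [585.9, 115.9, 73.2]
ee_rot: [-179.9, 0.0, 87.7]
force: [-0.3, 0.0, -2.6]
gripper_width: 11.8
gripper_force: 40.0
time_s: 44.23
ee_pos: [586.3, 116.0, 69.8]
ee_rot: [-180.0, -0.0, 87.7]
force: [-0.3, 0.1, -3.3]
gripper_width: 11.8
gripper_force: 40.0
[586.29582891 115.97724601  69.89378553] [-1.79993953e+02 -5.74821621e-03  8.77062740e+01] {'x': np.float64(0.0004), 'y': np.float64(0.0003), 'z': np.float64(0.0134), 'yaw': np.float64(-0.0016)}
```

Both pins have entered with no side force. I'll keep lowering slowly.

```bash

python3 -m crank '[{"grip":0.005,"x":0,"y":0,"z":0.002,"yaw":0},{"grip":0.005,"x":0,"y":0,"z":0.004,"yaw":0},{"grip":0.005,"x":0,"y":0,"z":0.006,"yaw":0},{"grip":0.005,"x":0,"y":0,"z":0.008,"yaw":0},{"grip":0.005,"x":0,"y":0,"z":0.008,"yaw":0}]' 40
python3 -m crank '[{"grip":0.005,"x":0,"y":0,"z":0.001,"yaw":0},{"grip":0.005,"x":0,"y":0,"z":0.002,"yaw":0},{"grip":0.005,"x":0,"y":0,"z":0.003,"yaw":0},{"grip":0.005,"x":0,"y":0,"z":0.004,"yaw":0},{"grip":0.005,"x":0,"y":0,"z":0.005,"yaw":0}]' 40
```

```text
time_s: 44.7
ee_pos: [586.0, 115.9, 61.4]
ee_rot: [-179.9, 0.0, 87.7]
force: [-0.9, 0.6, -2.2]
gripper_width: 11.9
gripper_force: 40.0
time_s: 45.12
ee_pos: [586.4, 116.0, 56.9]
ee_rot: [180.0, -0.0, 87.7]
force: [0.3, -0.3, -2.9]
gripper_width: 12.0
gripper_force: 40.0
```

```bash

python3 -m crank '[{"grip":0.005,"x":0,"y":0,"z":0.0005,"yaw":0},{"grip":0.005,"x":0,"y":0,"z":0.001,"yaw":0},{"grip":0.005,"x":0,"y":0,"z":0.0015,"yaw":0},{"grip":0.005,"x":0,"y":0,"z":0.0015,"yaw":0},{"grip":0.005,"x":0,"y":0,"z":0.0015,"yaw":0}]' 40
```

```text
time_s: 45.53
ee_pos: [586.3, 116.0, 56.5]
ee_rot: [180.0, -0.0, 87.7]
force: [-1.9, 0.7, 5.9]
gripper_width: 11.9
gripper_force: 40.0
```

```bash

python3 -m crank '[{"grip":0.045,"x":0,"y":0,"z":0,"yaw":0},{"grip":0.045,"x":0,"y":0,"z":0,"yaw":0},{"grip":0.045,"x":0,"y":0,"z":0,"yaw":0},{"grip":0.045,"x":0,"y":0,"z":0,"yaw":0},{"grip":0.045,"x":0,"y":0,"z":-0.02,"yaw":0}]' 10
python3 -m crank '[{"grip":0.045,"x":0,"y":0,"z":-0.03,"yaw":0},{"grip":0.045,"x":0,"y":0,"z":-0.06,"yaw":0},{"grip":0.045,"x":0,"y":0,"z":-0.09,"yaw":0},{"grip":0.045,"x":0,"y":0,"z":-0.09,"yaw":0},{"grip":0.045,"x":0,"y":0,"z":-0.09,"yaw":0}]' 10
python3 -m crank '[{"grip":0.045,"x":-0.025,"y":-0.012,"z":0,"yaw":0},{"grip":0.045,"x":-0.05,"y":-0.025,"z":0,"yaw":0},{"grip":0.045,"x":-0.075,"y":-0.037,"z":0,"yaw":0},{"grip":0.045,"x":-0.1,"y":-0.0495,"z":0,"yaw":0},{"grip":0.045,"x":-0.1,"y":-0.0495,"z":0,"yaw":0}]' 10
python3 -m crank '[{"grip":0.045,"x":0,"y":0,"z":0,"yaw":0},{"grip":0.045,"x":0,"y":0,"z":0,"yaw":0},{"grip":0.045,"x":0,"y":0,"z":0,"yaw":0},{"grip":0.045,"x":0,"y":0,"z":0,"yaw":0},{"grip":0.045,"x":0,"y":0,"z":0,"yaw":0}]' 10
python3 -c "
from h import *
m,im=snap('wrist','w17');print(state()['ee_pos'],tool((532.8,18.4,72),87.7))"
```

```text
time_s: 45.95
ee_pos: [583.8, 115.5, 72.1]
ee_rot: [-179.6, 0.1, 87.7]
force: [-1.3, 0.8, 0.1]
gripper_width: 42.4
gripper_force: 0.0
time_s: 46.37
ee_pos: [587.5, 116.2, 167.4]
ee_rot: [179.7, -0.1, 87.7]
force: [-0.4, 0.5, 0.1]
gripper_width: 44.8
gripper_force: 0.0
time_s: 46.78
ee_pos: [529.2, 14.8, 163.7]
ee_rot: [-179.7, 0.1, 87.6]
force: [0.0, -0.8, 0.4]
gripper_width: 44.8
gripper_force: 0.0
time_s: 47.2
ee_pos: [533.2, 18.8, 165.1]
ee_rot: [-180.0, -0.0, 87.8]
force: [1.2, -0.2, -0.0]
gripper_width: 44.8
gripper_force: 0.0
[533.18077173  18.68421293 165.22813937] {'x': np.float64(-0.0003), 'y': np.float64(-0.0004), 'z': np.float64(0.0932), 'yaw': np.float64(0.0011)}
```

View pics/w17.png

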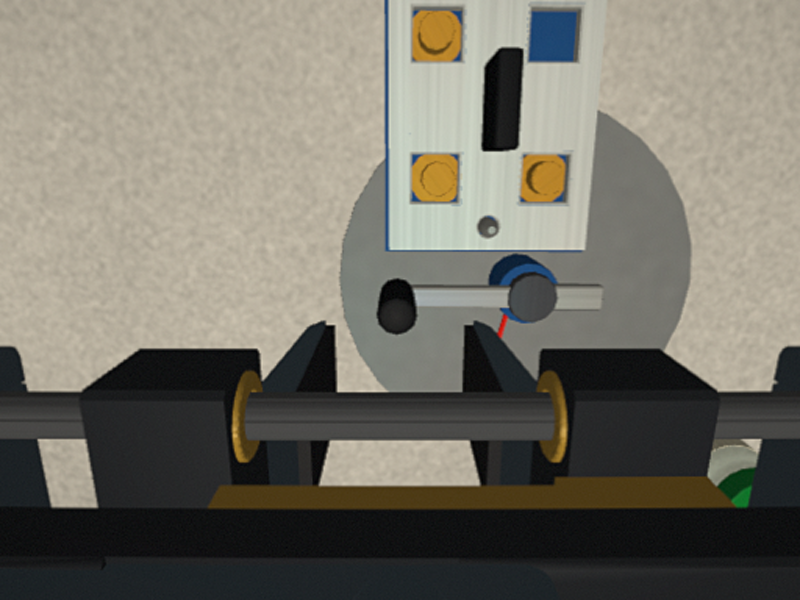

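The plate is flush and centred with the pin through its hole at (488,227). The three blank necks show in the windows, and the knob at (397,312) is between the fingers. I'll refine the mark angle from earlier pictures.

```bash
python3 - <<'E'
from h import *; from fit import T
p=np.load('fx.npy')
def toF(x):
    c,s=np.cos(p[2]),np.sin(p[2]); d=np.array(x)-p[:2]; return np.c_[c*d[:,0]+s*d[:,1],-s*d[:,0]+c*d[:,1]]
for f in ('w2','w6','w8','w9','w12','w3'):
    m,im=load(f)
    for b in blobs(im,(0,120,90),(8,255,255),150):
        k=b[3].reshape(-1,2).astype(float); d=toF(w(m,k,6))-[25,-100]; r=np.hypot(*d.T)
        if r.max()>125 or r.max()<90: continue
        mk=np.zeros(im.shape[:2],np.uint8); cv2.drawContours(mk,[b[3]],-1,1,-1); yx=np.argwhere(mk)[:,::-1].astype(float)
        d=toF(w(m,yx,6))-[25,-100]; r=np.hypot(*d.T); q=np.degrees(np.arctan2(-d[:,1],-d[:,0])); print(f,len(r),r.min().round(),r.max().round(),'q broad',q[r>83].mean().round(2),'thin',q[r<80].mean().round(2) if (r<80).any() else None)
for q in (0,13,26,39,52,65,76,77,78,79,80): a=np.radians(q); print(q,(T(p,(25-75*np.cos(a),-100-75*np.sin(a),72))-T(p,(-50,-100,72)))[0,:2].round(1))
E
```

```text
w2 257 75.0 93.0 q broad -48.78 thin -48.92
w2 274 57.0 112.0 q broad 77.08 thin 75.92
w6 447 31.0 112.0 q broad 75.97 thin 75.55
w8 552 22.0 112.0 q broad 75.88 thin 75.2
w12 494 22.0 112.0 q broad 76.0 thin 75.43
w3 501 31.0 107.0 q broad 76.09 thin 75.77
0 [0. 0.]
13 [  1.3 -16.9]
26 [  6.3 -33.1]
39 [ 14.9 -47.8]
52 [ 26.5 -60.2]
65 [ 40.7 -69.6]
76 [ 54.  -74.9]
77 [ 55.3 -75.3]
78 [ 56.5 -75.6]
79 [ 57.8 -75.9]
80 [ 59.1 -76.2]
```

```bash

python3 -m crank '[{"grip":0.045,"x":0,"y":0,"z":0.03,"yaw":0},{"grip":0.045,"x":0,"y":0,"z":0.06,"yaw":0},{"grip":0.045,"x":0,"y":0,"z":0.085,"yaw":0},{"grip":0.045,"x":0,"y":0,"z":0.093,"yaw":0},{"grip":0.045,"x":0,"y":0,"z":0.093,"yaw":0}]' 30
python3 -m crank '[{"grip":0.045,"x":0,"y":0,"z":0,"yaw":0},{"grip":0.012,"x":0,"y":0,"z":0,"yaw":0},{"grip":0.012,"x":0,"y":0,"z":0,"yaw":0},{"grip":0.012,"x":0,"y":0,"z":0,"yaw":0},{"grip":0.012,"x":0,"y":0,"z":0,"yaw":0}]' 30
python3 -m crank '[{"grip":0.012,"x":0,"y":0,"z":0,"yaw":0},{"grip":0.012,"x":-0.008,"y":0.0005,"z":0,"yaw":0},{"grip":0.012,"x":-0.0168,"y":0.002,"z":0,"yaw":0},{"grip":0.012,"x":-0.025,"y":0.0045,"z":0,"yaw":0},{"grip":0.012,"x":-0.0328,"y":0.0076,"z":0,"yaw":0}]' 30
```

```text
time_s: 47.67
ee_pos: [531.5, 18.3, 70.5]
ee_rot: [-179.7, 0.0, 87.7]
force: [-0.4, 0.7, 0.3]
gripper_width: 45.2
gripper_force: 0.0
time_s: 48.08
ee_pos: [532.6, 18.1, 73.4]
ee_rot: [-180.0, -0.0, 87.7]
force: [-6.5, -0.4, 5.3]
gripper_width: 21.2
gripper_force: 3.2
time_s: 48.5
ee_pos: [536.1, -14.1, 73.1]
ee_rot: [-179.6, -0.1, 87.8]
force: [-8.9, 4.9, 10.0]
gripper_width: 19.3
gripper_force: 30.0
```

```bash

python3 -m crank '[{"grip":0.012,"x":-0.0144,"y":0.0092,"z":0,"yaw":0},{"grip":0.012,"x":-0.0263,"y":0.0213,"z":0,"yaw":0},{"grip":0.012,"x":-0.0351,"y":0.0358,"z":0,"yaw":0},{"grip":0.012,"x":-0.038,"y":0.043,"z":0,"yaw":0},{"grip":0.012,"x":-0.0399,"y":0.0493,"z":0,"yaw":0}]' 30
python3 -m crank '[{"grip":0.012,"x":0,"y":0,"z":0,"yaw":0},{"grip":0.012,"x":0,"y":0,"z":0,"yaw":0},{"grip":0.012,"x":0,"y":0,"z":0,"yaw":0},{"grip":0.012,"x":0,"y":0,"z":0,"yaw":0},{"grip":0.012,"x":0,"y":0,"z":0,"yaw":0}]' 30
python3 - <<'E'
from h import *; from fit import T
p=np.load('fx.npy');e=state()['ee_pos'];hub=T(p,(25,-100,0))[0,:2];d=e[:2]-hub
print(e,np.hypot(*d),np.degrees(np.arctan2(-d[1],-d[0])-p[2]))
E
```

```text
time_s: 48.92
ee_pos: [580.9, -62.8, 72.9]
ee_rot: [-179.3, 0.6, 88.0]
force: [-15.0, -17.6, 11.4]
gripper_width: 18.9
gripper_force: 30.0
time_s: 49.33
ee_pos: [583.0, -63.1, 72.9]
ee_rot: [-179.6, 0.6, 88.0]
force: [-10.3, -20.1, 6.8]
gripper_width: 19.3
gripper_force: 30.0
[583.02997072 -63.0731859   72.8992841 ] 82.33480051859722 74.75312198583023
```

The grip slipped along the pads and the force is building up. I'll release, lift and check the lever angle.

```bash

python3 -m crank '[{"grip":0.045,"x":0,"y":0,"z":0,"yaw":0},{"grip":0.045,"x":0,"y":0,"z":0,"yaw":0},{"grip":0.045,"x":0,"y":0,"z":0,"yaw":0},{"grip":0.045,"x":0,"y":0,"z":0,"yaw":0},{"grip":0.045,"x":0,"y":0,"z":0,"yaw":0}]' 30
python3 -m crank '[{"grip":0.045,"x":0,"y":0,"z":-0.03,"yaw":0},{"grip":0.045,"x":0,"y":0,"z":-0.06,"yaw":0},{"grip":0.045,"x":0,"y":0,"z":-0.1,"yaw":0},{"grip":0.045,"x":-0.04,"y":0,"z":-0.11,"yaw":0},{"grip":0.045,"x":-0.06,"y":0,"z":-0.11,"yaw":0}]' 30
python3 -m crank '[{"grip":0.045,"x":0,"y":0,"z":0,"yaw":0},{"grip":0.045,"x":0,"y":0,"z":0,"yaw":0},{"grip":0.045,"x":0,"y":0,"z":0,"yaw":0},{"grip":0.045,"x":0,"y":0,"z":0,"yaw":0},{"grip":0.045,"x":0,"y":0,"z":0,"yaw":0}]' 30
python3 -c "
from h import *
from fit import T
m,im=snap('wrist','w18');print(state()['ee_pos'])
p=np.load('fx.npy')
for q in (72,74,76,78): a=np.radians(q); print(q,(proj(m,T(p,(25-75*np.cos(a),-100-75*np.sin(a),86)))/.64).round(1))
print('mark out',(proj(m,T(p,(25-98*np.cos(1.326),-100-98*np.sin(1.326),6)))/.64).round(1))
"
```

```text
time_s: 49.75
ee_pos: [587.2, -56.5, 72.5]
ee_rot: [180.0, -0.0, 87.7]
force: [-0.3, 0.7, -0.2]
gripper_width: 44.7
gripper_force: 0.0
time_s: 50.17
ee_pos: [587.1, -118.5, 187.1]
ee_rot: [179.5, 0.2, 87.8]
force: [0.2, -0.9, -1.2]
gripper_width: 45.3
gripper_force: 0.0
time_s: 50.58
ee_pos: [584.3, -115.8, 181.8]
ee_rot: [-179.9, -0.0, 87.8]
force: [0.6, 0.5, -0.7]
gripper_width: 44.7
gripper_force: 0.0
[ 584.37089664 -115.87092154  181.95246288]
72 [[388.3 186.6]]
74 [[393.5 188.2]]
76 [[398.7 189.6]]
78 [[404.  190.9]]
mark out [[390.2 218.6]]
```

View pics/w18.png

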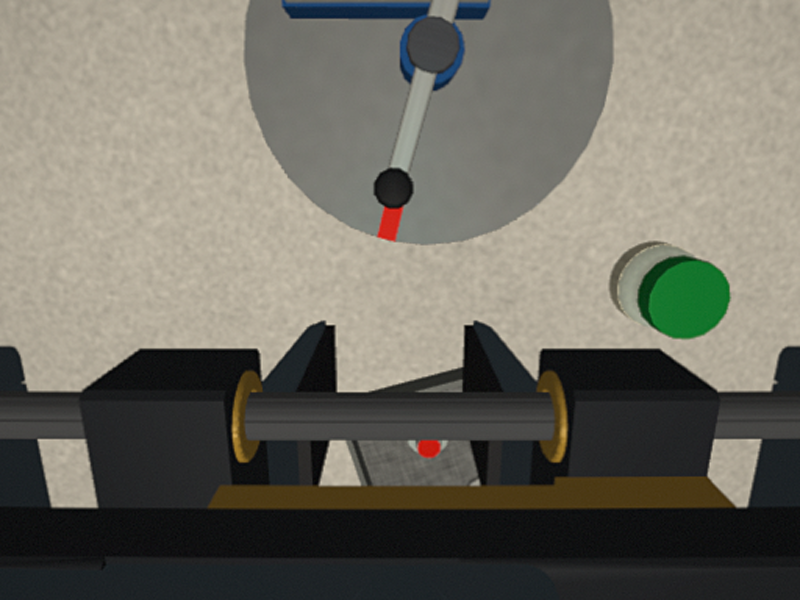

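```bash
python3 - <<'E'
from h import *; from fit import T
p=np.load('fx.npy'); m,im=load('w18')
def q_of(uv,z):
    x=w(m,uv,z)-T(p,(25,-100,0))[:,:2]; return (np.degrees(np.arctan2(-x[:,1],-x[:,0])-p[2])).round(2),np.hypot(*x.T).round(1)
g=cv2.cvtColor(im,cv2.COLOR_RGB2GRAY); sub=(g[95:145,225:280]<60).astype(np.uint8)
n,l,s,c=cv2.connectedComponentsWithStats(sub); i=1+s[1:,4].argmax(); k=c[i]+[225,95]; print('knob',k/.64,s[i],q_of([k],84))
for b in blobs(im,(0,120,90),(8,255,255),60): print('red',b[0],q_of([b[1:3]],6))
print(tool((584.3,-56,72),87.7))
E
```

```text
knob [392.903125 187.828125] [ 15  13  24  26 500] (array([73.75]), array([75.]))
red 219.0 (array([76.12]), array([100.7]))
red 121.5 (array([90.76]), array([261.2]))
{'x': np.float64(0.0598), 'y': np.float64(-0.0023), 'z': np.float64(0.11), 'yaw': np.float64(0.0013)}
```

```bash

python3 -m crank '[{"grip":0.045,"x":0.03,"y":-0.002,"z":0,"yaw":0},{"grip":0.045,"x":0.06,"y":-0.0025,"z":0.03,"yaw":0},{"grip":0.045,"x":0.06,"y":-0.0025,"z":0.07,"yaw":0},{"grip":0.045,"x":0.06,"y":-0.0025,"z":0.105,"yaw":0},{"grip":0.045,"x":0.06,"y":-0.0025,"z":0.11,"yaw":0}]' 20
python3 -m crank '[{"grip":0.045,"x":0,"y":0,"z":0,"yaw":0},{"grip":0.045,"x":0,"y":0,"z":0,"yaw":0},{"grip":0.012,"x":0,"y":0,"z":0,"yaw":0},{"grip":0.012,"x":0,"y":0,"z":0,"yaw":0},{"grip":0.012,"x":0,"y":0,"z":0,"yaw":0}]' 20
python3 -m crank '[{"grip":0.012,"x":0,"y":0,"z":0,"yaw":0},{"grip":0.012,"x":0,"y":0,"z":0,"yaw":0},{"grip":0.012,"x":0,"y":0.001,"z":0,"yaw":0},{"grip":0.012,"x":0,"y":0.002,"z":0,"yaw":0},{"grip":0.012,"x":0,"y":0.003,"z":0,"yaw":0}]' 20
python3 -m crank '[{"grip":0.012,"x":0,"y":0.001,"z":0,"yaw":0},{"grip":0.012,"x":0,"y":0.002,"z":0,"yaw":0},{"grip":0.012,"x":0,"y":0.002,"z":0,"yaw":0},{"grip":0.012,"x":0,"y":0.002,"z":0,"yaw":0},{"grip":0.012,"x":0,"y":0.002,"z":0,"yaw":0}]' 20
```

```text
time_s: 51.05
ee_pos: [579.9, -55.1, 66.6]
ee_rot: [-179.3, -0.1, 87.8]
force: [-0.8, 0.8, -0.3]
gripper_width: 44.8
gripper_force: 0.0
time_s: 51.47
ee_pos: [585.5, -57.1, 74.3]
ee_rot: [179.8, 0.0, 87.7]
force: [0.2, -0.3, 0.2]
gripper_width: 27.7
gripper_force: 0.0
time_s: 51.88
ee_pos: [586.1, -57.6, 73.5]
ee_rot: [-179.9, 0.1, 87.8]
force: [-4.8, -2.8, 9.8]
gripper_width: 19.4
gripper_force: 20.0
time_s: 52.3
ee_pos: [587.7, -58.2, 73.4]
ee_rot: [-179.8, 0.1, 87.8]
force: [-5.9, -3.3, 8.5]
gripper_width: 19.3
gripper_force: 20.0
```

```bash

python3 -m crank '[{"grip":0.045,"x":0,"y":0,"z":0,"yaw":0},{"grip":0.045,"x":0,"y":0,"z":0,"yaw":0},{"grip":0.045,"x":0,"y":0,"z":0,"yaw":0},{"grip":0.045,"x":0,"y":0,"z":0,"yaw":0},{"grip":0.045,"x":0,"y":0,"z":0,"yaw":0}]' 20
python3 -m crank '[{"grip":0.045,"x":0,"y":0,"z":-0.03,"yaw":0},{"grip":0.045,"x":0,"y":0,"z":-0.06,"yaw":0},{"grip":0.045,"x":0,"y":0,"z":-0.1,"yaw":0},{"grip":0.045,"x":-0.04,"y":0,"z":-0.11,"yaw":0},{"grip":0.045,"x":-0.06,"y":0,"z":-0.11,"yaw":0}]' 20
python3 -m crank '[{"grip":0.045,"x":0,"y":0,"z":0,"yaw":0},{"grip":0.045,"x":0,"y":0,"z":0,"yaw":0},{"grip":0.045,"x":0,"y":0,"z":0,"yaw":0},{"grip":0.045,"x":0,"y":0,"z":0,"yaw":0},{"grip":0.045,"x":0,"y":0,"z":0,"yaw":0}]' 20
python3 - <<'E'
from h import *; from fit import T
p=np.load('fx.npy'); m,im=snap('wrist','w19'); snap('top','t19')
def q_of(uv,z):
    x=w(m,uv,z)-T(p,(25,-100,0))[:,:2]; return (np.degrees(np.arctan2(-x[:,1],-x[:,0])-p[2])).round(2),np.hypot(*x.T).round(1)
g=cv2.cvtColor(im,cv2.COLOR_RGB2GRAY); sub=(g[95:145,225:285]<60).astype(np.uint8)
n,l,s,c=cv2.connectedComponentsWithStats(sub); i=1+s[1:,4].argmax(); k=c[i]+[225,95]; print('knob',k/.64,s[i],q_of([k],84))
for b in blobs(im,(0,120,90),(8,255,255),60): print('red',b[0],q_of([b[1:3]],6))
E
```

```text
time_s: 52.72
ee_pos: [589.4, -56.8, 72.2]
ee_rot: [-180.0, -0.0, 87.7]
force: [0.4, -0.0, -0.3]
gripper_width: 44.9
gripper_force: 0.0
time_s: 53.13
ee_pos: [589.4, -118.9, 187.0]
ee_rot: [179.5, 0.2, 87.8]
force: [1.4, 0.5, 0.3]
gripper_width: 45.2
gripper_force: 0.0
time_s: 53.55
ee_pos: [586.8, -115.9, 181.8]
ee_rot: [-179.9, -0.0, 87.8]
force: [0.1, 0.2, 0.3]
gripper_width: 44.8
gripper_force: 0.0
knob [396.56125746 189.86394135] [ 17  14  25  26 503] (array([77.1]), array([74.9]))
red 213.0 (array([75.95]), array([101.]))
red 122.5 (array([90.72]), array([261.1]))
```

View pics/t19.png

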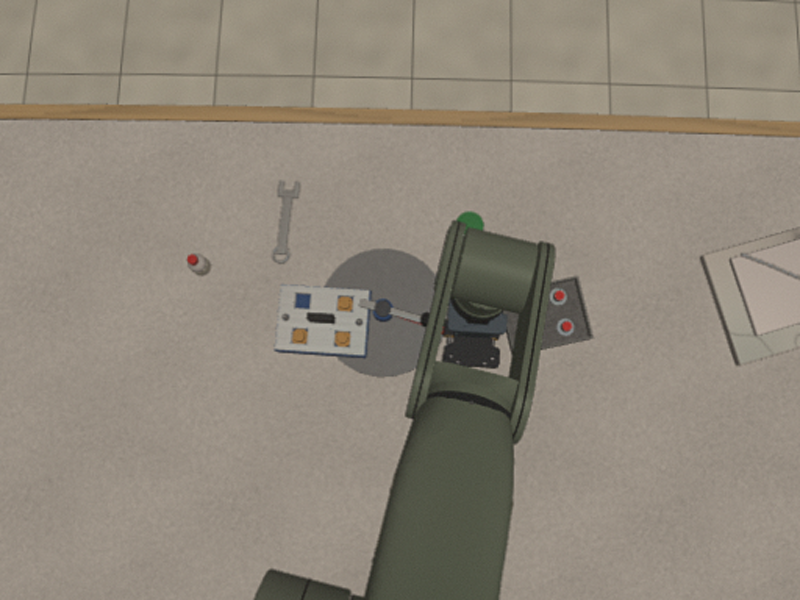

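The top view shows everything in place: plate on, toe over it near (363,303), seals in the tray. The knob is about 1° past the mark. I'll calibrate that reading against the q=0 pictures.

```bash
python3 - <<'E'
from h import *; from fit import T
p=np.load('fx.npy')
for f,q0,z in (('w8',0,84),('w12',0,84),('w17',0,84),('w19',76,84)):
    m,im=load(f); a=np.radians(q0); u=proj(m,T(p,(25-75*np.cos(a),-100-75*np.sin(a),86)))[0]
    x0,y0=(u-20).astype(int); g=cv2.cvtColor(im,cv2.COLOR_RGB2GRAY)[max(y0,0):y0+40,x0:x0+40]
    c=cv2.HoughCircles(cv2.resize(g,None,fx=4,fy=4,interpolation=cv2.INTER_CUBIC),cv2.HOUGH_GRADIENT,1,40,param1=60,param2=12,minRadius=30,maxRadius=70)
    if c is None: print(f,'none'); continue
    k=c[0,0,:2]/4+[x0,max(y0,0)]-.4; x=w(m,[k],86)-T(p,(25,-100,0))[:,:2]
    print(f,k/.64,c[0,0,2]/4,np.degrees(np.arctan2(-x[0,1],-x[0,0])-p[2]).round(2),np.hypot(*x[0]).round(1))
E
```

```text
w8 [376.5234375 191.7578125] 13.3 -0.59 76.2
w12 [274.5703125 124.9609375] 11.975 -0.59 76.1
w17 [396.0546875 312.8515625] 13.225 -1.92 75.6
w19 [396.4453125 189.8046875] 12.625 77.05 74.8
```

```bash

python3 -m crank '[{"grip":0.045,"x":0.03,"y":0.001,"z":0,"yaw":0},{"grip":0.045,"x":0.06,"y":0.001,"z":0.03,"yaw":0},{"grip":0.045,"x":0.06,"y":0.001,"z":0.07,"yaw":0},{"grip":0.045,"x":0.06,"y":0.001,"z":0.105,"yaw":0},{"grip":0.045,"x":0.06,"y":0.001,"z":0.11,"yaw":0}]' 20
python3 -m crank '[{"grip":0.045,"x":0,"y":-0.0015,"z":0,"yaw":0},{"grip":0.045,"x":0,"y":-0.0015,"z":0,"yaw":0},{"grip":0.012,"x":0,"y":-0.0015,"z":0,"yaw":0},{"grip":0.012,"x":0,"y":-0.0015,"z":0,"yaw":0},{"grip":0.012,"x":0,"y":-0.0015,"z":0,"yaw":0}]' 20
python3 -m crank '[{"grip":0.012,"x":0,"y":0,"z":0,"yaw":0},{"grip":0.012,"x":0,"y":0,"z":0,"yaw":0},{"grip":0.012,"x":0,"y":0,"z":0,"yaw":0},{"grip":0.012,"x":0,"y":0,"z":0,"yaw":0},{"grip":0.012,"x":0,"y":0,"z":0,"yaw":0}]' 20
python3 -m crank '[{"grip":0.012,"x":0,"y":-0.001,"z":0,"yaw":0},{"grip":0.012,"x":0,"y":-0.001,"z":0,"yaw":0},{"grip":0.012,"x":0,"y":-0.001,"z":0,"yaw":0},{"grip":0.012,"x":0,"y":-0.001,"z":0,"yaw":0},{"grip":0.012,"x":0,"y":-0.001,"z":0,"yaw":0}]' 20
```

```text
time_s: 54.07
ee_pos: [585.9, -55.5, 66.6]
ee_rot: [-179.3, -0.1, 87.8]
force: [-1.3, 1.0, -0.2]
gripper_width: 44.6
gripper_force: 0.0
time_s: 54.48
ee_pos: [590.0, -57.3, 74.4]
ee_rot: [179.8, 0.0, 87.7]
force: [-0.0, -0.4, 0.2]
gripper_width: 27.7
gripper_force: 0.0
time_s: 54.9
ee_pos: [589.1, -57.3, 73.5]
ee_rot: [179.9, 0.0, 87.7]
force: [-2.4, -1.1, 5.6]
gripper_width: 19.9
gripper_force: 20.0
time_s: 55.32
ee_pos: [588.9, -57.3, 73.6]
ee_rot: [179.8, 0.0, 87.7]
force: [0.8, -0.9, 5.1]
gripper_width: 19.5
gripper_force: 20.0
```

```bash

python3 -m crank '[{"grip":0.012,"x":0,"y":-0.001,"z":0,"yaw":0},{"grip":0.012,"x":0,"y":-0.002,"z":0,"yaw":0},{"grip":0.012,"x":0,"y":-0.003,"z":0,"yaw":0},{"grip":0.012,"x":0,"y":-0.003,"z":0,"yaw":0},{"grip":0.012,"x":0,"y":-0.003,"z":0,"yaw":0}]' 20
python3 -m crank '[{"grip":0.012,"x":0,"y":-0.0005,"z":0,"yaw":0},{"grip":0.012,"x":0,"y":-0.001,"z":0,"yaw":0},{"grip":0.012,"x":0,"y":-0.001,"z":0,"yaw":0},{"grip":0.012,"x":0,"y":-0.001,"z":0,"yaw":0},{"grip":0.012,"x":0,"y":-0.001,"z":0,"yaw":0}]' 20
```

```text
time_s: 55.73
ee_pos: [586.9, -56.9, 73.5]
ee_rot: [179.7, -0.0, 87.7]
force: [5.0, -0.7, 6.0]
gripper_width: 19.7
gripper_force: 20.0
time_s: 56.15
ee_pos: [586.0, -56.7, 73.5]
ee_rot: [179.7, -0.0, 87.7]
force: [5.6, -0.7, 5.4]
gripper_width: 19.1
gripper_force: 20.0
```

```bash

python3 -m crank '[{"grip":0.045,"x":0,"y":0,"z":0,"yaw":0},{"grip":0.045,"x":0,"y":0,"z":0,"yaw":0},{"grip":0.045,"x":0,"y":0,"z":0,"yaw":0},{"grip":0.045,"x":0,"y":0,"z":0,"yaw":0},{"grip":0.045,"x":0,"y":0,"z":0,"yaw":0}]' 20
python3 -m crank '[{"grip":0.045,"x":0,"y":0,"z":-0.03,"yaw":0},{"grip":0.045,"x":0,"y":0,"z":-0.06,"yaw":0},{"grip":0.045,"x":0,"y":0,"z":-0.1,"yaw":0},{"grip":0.045,"x":-0.04,"y":0,"z":-0.11,"yaw":0},{"grip":0.045,"x":-0.06,"y":0,"z":-0.11,"yaw":0}]' 20
python3 -m crank '[{"grip":0.045,"x":0,"y":0,"z":0,"yaw":0},{"grip":0.045,"x":0,"y":0,"z":0,"yaw":0},{"grip":0.045,"x":0,"y":0,"z":0,"yaw":0},{"grip":0.045,"x":0,"y":0,"z":0,"yaw":0},{"grip":0.045,"x":0,"y":0,"z":0,"yaw":0}]' 20
python3 - <<'E'
from h import *; from fit import T
p=np.load('fx.npy'); m,im=snap('wrist','w20')
def q_of(uv,z):
    x=w(m,uv,z)-T(p,(25,-100,0))[:,:2]; return (np.degrees(np.arctan2(-x[:,1],-x[:,0])-p[2])).round(2),np.hypot(*x.T).round(1)
g=cv2.cvtColor(im,cv2.COLOR_RGB2GRAY); sub=(g[95:145,225:285]<60).astype(np.uint8)
n,l,s,c=cv2.connectedComponentsWithStats(sub); i=1+s[1:,4].argmax(); k=c[i]+[225,95]; print('knob',k/.64,s[i],q_of([k],84))
for b in blobs(im,(0,120,90),(8,255,255),60): print('red',b[0],q_of([b[1:3]],6))
E
```

```text
time_s: 56.57
ee_pos: [582.9, -56.6, 71.7]
ee_rot: [-179.9, -0.0, 87.7]
force: [1.0, -0.5, 1.2]
gripper_width: 44.9
gripper_force: 0.0
time_s: 56.98
ee_pos: [583.4, -118.7, 186.7]
ee_rot: [179.6, 0.2, 87.8]
force: [-0.1, -0.3, -1.0]
gripper_width: 45.0
gripper_force: 0.0
time_s: 57.4
ee_pos: [581.2, -115.7, 181.8]
ee_rot: [-179.9, -0.0, 87.8]
force: [0.7, 0.7, -0.9]
gripper_width: 45.1
gripper_force: 0.0
knob [403.98532389 188.96761134] [ 22  14  24  25 494] (array([75.54]), array([75.]))
red 217.0 (array([76.01]), array([100.8]))
red 125.0 (array([90.76]), array([261.2]))
```

```bash
python3 -c "
from workcell import *
print(job_done())"
```

```text
the job is handed in; nothing more can be done
None
```

The changeover is done and handed in at about 57 s: three finished seals stand in the tray, three blanks are in nests 0, 1 and 2 under the flush plate, and the lever is within about 0.5° of the red mark by camera, with its toe over the plate; I don't have the verdict.

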